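# Load a test cassette into the bench reader and start it

### The job

Pick up the white test cassette and slide it nose first, right way up, into the slot in the front of the small bench reader until you feel it come fully home against the hidden stop; the stop's depth cannot be seen, so go gently and do not force it. Let go of it, leave it fully home and then press the reader's start button. Leave the other things on the bench where they are.

Things in the scene. Friction and masses are not known exactly. Their poses are not given: they have to be found in the camera images.
- cassette: White plastic test cassette, loose, about 60 g, lying flat. 116 mm long (x), 32 mm wide (y), 12 mm thick (z). Origin on the underside, under mid-length; x points to the nose, z up. The front 12 mm is a tongue, 24 mm wide, 8 mm thick, at mid-thickness. Grip it across its 32 mm width near the ribbed tail end (x = -58 to -20 mm stays outside the reader).
- cassette_nose (a point): Middle of the cassette's front face (tip of the tongue): 58 mm ahead of the cassette's origin along its x and 6 mm above its underside. Axes as the cassette's.
- reader: White bench reader, fixed, 128 mm deep (x), 110 wide (y), top 64.5 mm above the bench, black display on the rear of the top. Origin on the bench under the middle of the slot mouth; x points straight into the slot (away from the robot), z up. The fascia stands at x = -3 mm. The slot walls are stiff; 15 N from the cassette on walls or stop is too much.
- slot_mouth (a point): Centre of the slot mouth, 37.25 mm above the bench; axes as the reader's. The level slot is 35 mm wide, 14.5 high (floor 30 mm above the bench); a lead-in over the first 8 mm widens the mouth to about 42 x 20. Blind: a hidden stop lies 58 to 74 mm behind this point, elsewhere each time, known only by feel: first light friction, then a 3 mm buffer at 3 N/mm, then solid. The nose must rest on it.
- start_top (a point): Centre of the upper face of the start button: grey, round, 20 mm across, on top of the reader, 22 mm behind the mouth and 34 mm to the right of the slot's centre line (-y). Pressed straight down it travels 6 mm against a spring, about 4 N when fully down, and springs back.
- start (a joint): Travel of the start button in m: 0 up, 0.006 fully down; a press counts from 0.004.
- lab_timer: Bystander, to be left alone: small flat digital timer, 60 x 64 x 18 mm, loose on the bench; origin at the centre of its underside.
- strip_carton: Bystander, to be left alone: small carton, 42 x 75 x 52 mm, loose on the bench; origin at the centre of its underside.
- tally_counter: Bystander, to be left alone: round hand tally counter, 56 x 52 x 19 mm, loose on the bench; origin at the centre of its underside.
- tweezers: Bystander, to be left alone: tweezers lying flat, 14 x 130 x 12 mm, loose on the bench; origin at the centre of its underside.
- lens_pad: Bystander, to be left alone: flat pad of lens papers, 35 x 57 x 12 mm, loose on the bench; origin at the centre of its underside.
- pen_1: Bystander, to be left alone: ball pen lying flat, 12 x 145 x 9 mm, loose on the bench; origin at the centre of its underside.
Mind the look-alikes: they are no part of the job. Several things have the shape of the cassette; the one meant has the colours described above.

How it is judged:
By the outcome, as a careful person would: the job done as asked, in the order asked, and still so for the second after the job is handed in, with the robot touching nothing.
It also fails if it takes over 48 s, if anything falls off the work surface, if the arm or the gripper's body presses on something with over 40 N, if the wrist force passes 120 N, or if a joint passes its speed limit or range.

### The arm

A 6-joint arm with a two-finger parallel gripper is mounted at the origin on a cart in front of the work surface, level with it; the furniture and walls round the work are solid. World frame = base frame: x ahead of the robot, y to its left, z up, the work surface at z = 0. Lengths are in m, angles in rad, forces in N, time in s.
With the tool pointing down it reaches from about 0.3 to 0.775 m from the base axis. Payload 14.6 kg.
Tool frame: the origin (TCP) lies between the finger pads; the fingertips stand 8 mm ahead of it and the grasp point (between the pads) lies 11 mm behind it; x points along the fingers, y is the direction in which the jaws open and shut, and the axes are right-handed (so a half turn about x gives the same grasp; the last joint's range is limited). The gripper opens to 94 mm and grips with 3 to 60 N. Pads are 16 mm wide; open, the fingers measure 119 mm over their backs; the gripper's body (75 mm by 177 mm) begins 78 mm behind the grasp point.
Start: joints at [-0.067, 0.3, 1.521, -0, 1.321, -0.067], TCP at [0.55, -0, 0.175] pointing down, gripper open.
Joint ranges: [-3.03, 3.03], [-0.79, 2.21], [0.23, 2.52], [-1.04, 4.18], [0, 3.07], [-2.55, 2.55]. Speed limits (rad/s): [2.22, 2.22, 2.57, 3.14, 3.14, 3.14].

### API

Orientations are given as [roll, pitch, yaw] about the fixed x, y, z axes, in that order (R = Rz(yaw) Ry(pitch) Rx(roll)).
In Python, from station import ctrl gives the robot as it stands.
- The arm moves only by the shell command python3 -m creep 'ROWS' [FORCE]. ROWS is a JSON object of lists of equal length, an entry for each row: "hand": the closure, from -1 (fully open) to 1 (shut); "slide": the shift along the tool's x, y, z in m, a list of three; "spin": the turn about the tool's x in degrees. A call has 1 to 12 rows; each row is the pose to reach, as a shift and turn from the pose commanded when the call began, along the tool's axes at that moment; what a row does not reach only later rows make up. A row lasts 1/12 s, in which the tool goes at most 41.7 mm and 7.16 degrees, less where a joint would pass 70% of its speed; a pose out of reach is approached as far as the arm can. A call with a gripper value outside its range is refused whole. The fingers move at their own pace and stop on an object; FORCE is the grip in N (left out, the last holds). Time passes only in rows, so rows that repeat a pose let the fingers close. It gives the time, the measured TCP pose, the force and the opening at its end, in the units of the state.
- ctrl.get_obs(): the state, without advancing time (a new reading comes with each control period).
- ctrl.camera(name): name is "scene" or "side" or "wrist"; returns the picture (400x640x3 uint8, red, green, blue); there is no depth.
- ctrl.calibration(name): a dict with "K" (3x3 intrinsics, pixels), "R" (3x3) and "t" (3): a world point X has camera coordinates R X + t. Camera axes: x right, y down, z forward; pixel columns grow to the right and rows downward; lengths in m; the calibration is good to about 2 mm. A picture is of the moment at which its call begins: read the wrist's pose just before it. calibration takes no time and is no camera call; for the wrist camera it gives the pose at the moment of the call.
- ctrl.hand_in(): hands the job in, once; it reports no verdict.
The state is a dict: "time_s": time; "qpos": joint angles; "joint_vel": joint speeds; "tau": joint torques, N m; "ee_pos": TCP position; "eef_rot": TCP orientation; "force": force on the tool from outside, world axes, zero at the start; "moment": the same for the moment, N m; "grip_width": finger opening in m.
Only numpy, scipy, OpenCV 4.12 (cv2) and the standard library are available. Lean on these libraries where they do the work, as an engineer would, in place of code of your own. Each camera call takes 0.05 s, during which the arm holds its last target.

## Working session

There is one attempt and no reset: what is moved stays moved. The work goes in short steps, Python scripts to look and compute and a shell command to move; the robot and the scene stay as the last step left them, time stands still between calls to the robot, and variables do not carry over. Pictures are saved under pics/ and viewed, and the job is handed in when it is done.

```bash
ls; mkdir -p pics; python3 - <<'E'
from station import ctrl
import cv2
o=ctrl.get_obs()
print({k:(v if not hasattr(v,'round') else v) for k,v in o.items()})
for n in ["scene","side","wrist"]:
    c=ctrl.calibration(n); print(n,c)
    im=ctrl.camera(n); cv2.imwrite(f"pics/{n}0.png",im[:,:,::-1])
E
```

```text
pics
{'time_s': 0.0, 'qpos': array([-6.65867575e-02,  3.00489426e-01,  1.52160749e+00, -7.91320269e-06,
        1.32073844e+00, -6.65794144e-02]), 'joint_vel': array([-0.00049806,  0.00259439, -0.00075973,  0.0002029 ,  0.00123695,
        0.00042404]), 'tau': array([-1.53750298e-03, -5.31805658e+01, -3.52735734e+01,  7.07558286e-02,
        2.43994006e-02, -4.79655944e-05]), 'ee_pos': array([5.49677563e-01, 2.35409096e-05, 1.74765144e-01]), 'eef_rot': array([-1.63120813,  1.56955359,  3.08117547]), 'force': array([0.03406081, 0.34094848, 0.14510276]), 'moment': array([-0.02043692, -0.03934451,  0.01191602]), 'grip_width': 0.09371031046594937}
scene {'K': array([[450.35470536,   0.        , 318.24710171],
       [  0.        , 450.35470536, 203.30869466],
       [  0.        ,   0.        ,   1.        ]]), 'R': array([[ 0.77881256, -0.62721842, -0.00693124],
       [-0.47324363, -0.58029882, -0.66279238],
       [ 0.4116934 ,  0.5194712 , -0.74877114]]), 't': array([-0.41213169,  0.32043318,  0.97428448])}
side {'K': array([[452.32700429,   0.        , 317.72407489],
       [  0.        , 452.32700429, 202.29720507],
       [  0.        ,   0.        ,   1.        ]]), 'R': array([[-0.88401835, -0.46683389,  0.02403473],
       [-0.28074707,  0.48911986, -0.82579831],
       [ 0.37375477, -0.73676854, -0.56345318]]), 't': array([0.48056906, 0.21889873, 1.03847549])}
wrist {'K': array([[333.17147573,   0.        , 319.80457796],
       [  0.        , 333.17147573, 199.91328062],
       [  0.        ,   0.        ,   1.        ]]), 'R': array([[ 9.99998459e-01,  5.32197766e-04, -1.67301119e-03],
       [ 9.90208245e-04, -9.57881703e-01,  2.87161389e-01],
       [-1.44972015e-03, -2.87162603e-01, -9.57880753e-01]]), 't': array([-0.54775298, -0.03013672,  0.39223965])}
```

View pics/scene0.png

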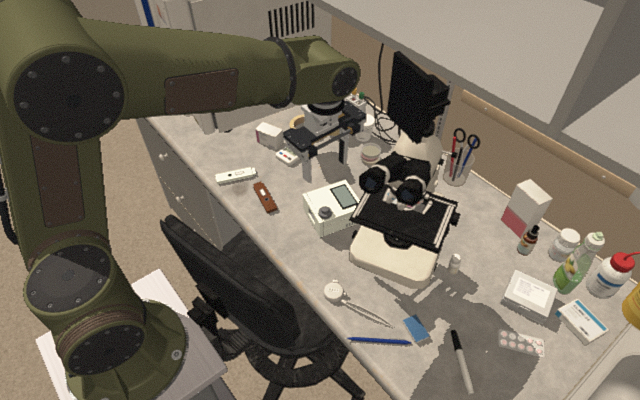

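View pics/side0.png

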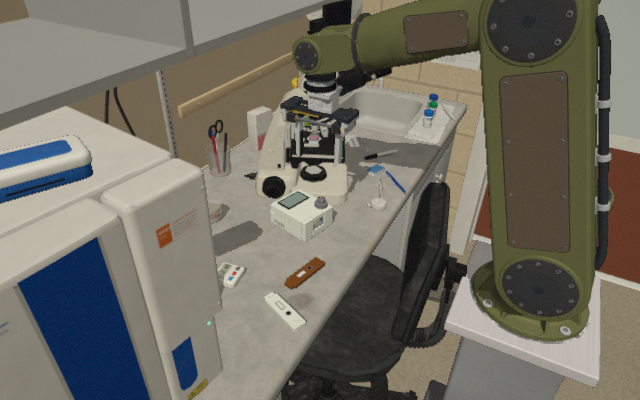

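View pics/wrist0.png

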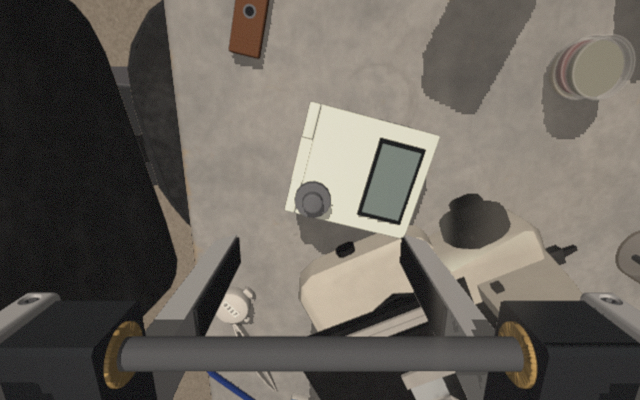

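Candidates with the cassette's shape: a white one at scene (236,176) / side (284,310), and a brown one at scene (265,197) / side (305,272). The white one fits the description, so I'll confirm it in a crop.

```bash
python3 - <<'E'
import cv2,numpy as np
a=cv2.imread('pics/scene0.png')[160:220,205:305]; b=cv2.imread('pics/side0.png')[250:340,240:360]
a=cv2.resize(a,(780,468//1),interpolation=cv2.INTER_CUBIC)[:290]
a=cv2.resize(cv2.imread('pics/scene0.png')[165:200,205:285],(640,280),interpolation=cv2.INTER_CUBIC)
b=cv2.resize(cv2.imread('pics/side0.png')[285:335,240:340],(640,320),interpolation=cv2.INTER_CUBIC)
cv2.imwrite('pics/crop0.png',np.vstack([a,b]))
r=cv2.resize(cv2.imread('pics/scene0.png')[175:240,295:365],(560,520),interpolation=cv2.INTER_CUBIC)
cv2.imwrite('pics/crop1.png',r)
E
cat > h.py <<'E'
import numpy as np,cv2
from station import ctrl
def ray(cal,uv):
    K,R,t=[np.array(cal[k]) for k in 'KRt']
    d=R.T@np.linalg.inv(K)@np.array([uv[0],uv[1],1.]); return -R.T@t,d/np.linalg.norm(d)
def plane(cal,uv,z):
    o,d=ray(cal,uv); return o+d*(z-o[2])/d[2]
def proj(cal,X):
    K,R,t=[np.array(cal[k]) for k in 'KRt']
    p=K@(R@np.array(X)+t); return p[:2]/p[2]
E
python3 - <<'E'
from h import *
for n,uv in (("scene",(236,176)),("side",(284,310))): print(n,plane(ctrl.calibration(n),uv,0.012))
E
```

```text
scene [0.46228918 0.29843167 0.012     ]
side [0.46141303 0.31190085 0.012     ]
```

View pics/crop0.png

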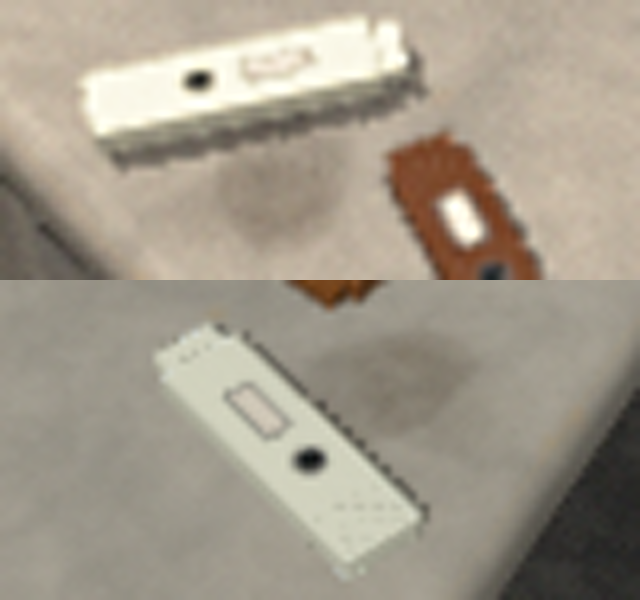

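View pics/crop1.png

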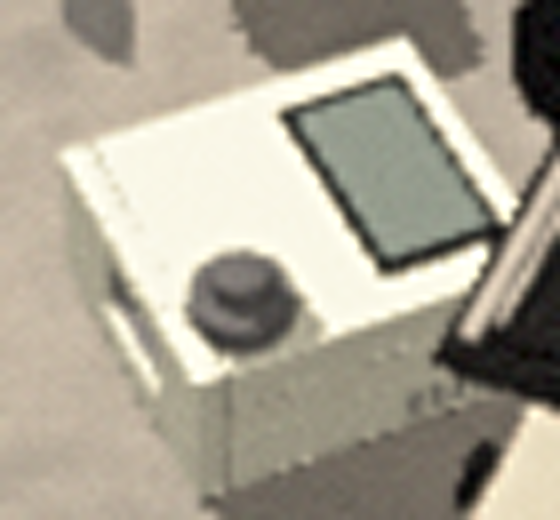

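The crop confirms it. The white cassette's nose tongue is at scene (255,168), and its ribbed tail is toward scene (217,180). Next I measure the reader from the wrist view, and the cassette's rough yaw.

```bash
python3 - <<'E'
from h import *
im=cv2.imread('pics/wrist0.png'); c=ctrl.calibration('wrist')
hsv=cv2.cvtColor(im,cv2.COLOR_BGR2HSV)
m=((im.min(2)>205)).astype(np.uint8); m[:, :270]=0;m[:,450:]=0;m[:90]=0;m[250:]=0
m=cv2.morphologyEx(m,cv2.MORPH_OPEN,np.ones((3,3)))
cs,_=cv2.findContours(m,0,2); k=max(cs,key=cv2.contourArea); print(cv2.contourArea(k))
h=cv2.convexHull(k)[:,0]
ap=cv2.approxPolyDP(cv2.convexHull(k),6,True)[:,0]; print(ap.tolist())
P=np.array([plane(c,p,0.0645)[:2] for p in h])*1000
print(cv2.minAreaRect(P.astype(np.float32)))
for p in ap: print(plane(c,p,.0645).round(4))
v=im.copy(); cv2.drawContours(v,[k],-1,(0,0,255),1); v=cv2.resize(v[80:260,260:460],(800,600)[:2]) if 0 else cv2.resize(v[90:250,270:450],(675,600),interpolation=cv2.INTER_CUBIC)
cv2.imwrite('pics/rd.png',v)
cs_=ctrl.calibration('scene'); 
for uv in [(236-31+0,176)]: pass
T=plane(cs_,(205+92/8,165+105/8),.012); N=plane(cs_,(205+395/8,165+45/8),.010); print('cass',T,N,np.degrees(np.arctan2(*(N-T)[[1,0]])))
E
```

```text
Traceback (most recent call last):
ValueError: max() iterable argument is empty
```

```bash
sed -n 1,3p h.py >/dev/null; cat > rd.py <<'E'
from h import *
im=cv2.imread('pics/wrist0.png'); c=ctrl.calibration('wrist')
print(im[160,340],im[60,330],im[120,311])
m=((im.min(2)>185)).astype(np.uint8); m[:, :270]=0;m[:,450:]=0;m[:90]=0;m[250:]=0
m=cv2.morphologyEx(m,cv2.MORPH_OPEN,np.ones((3,3)))
cs,_=cv2.findContours(m,0,2); k=max(cs,key=cv2.contourArea); print(cv2.contourArea(k))
h=cv2.convexHull(k)[:,0]
ap=cv2.approxPolyDP(cv2.convexHull(k),6,True)[:,0]; print(ap.tolist())
P=np.array([plane(c,p,0.0645)[:2] for p in h])*1000
print(cv2.minAreaRect(P.astype(np.float32)))
for p in ap: print(plane(c,p,.0645).round(4))
v=im.copy(); cv2.drawContours(v,[k],-1,(0,0,255),1); v=cv2.resize(v[90:250,270:450],(675,600),interpolation=cv2.INTER_CUBIC)
cv2.imwrite('pics/rd.png',v)
cs_=ctrl.calibration('scene'); 
T=plane(cs_,(205+92/8,165+105/8),.012); N=plane(cs_,(205+395/8,165+45/8),.010); print('cass',T,N,np.degrees(np.arctan2(*(N-T)[[1,0]])))
E
python3 rd.py
```

```text
[202 221 224] [137 148 156] [201 221 224]
11256.5
[[322, 106], [437, 136], [402, 235], [330, 220], [304, 180]]
((591.7801513671875, 13.762123107910156), (107.4267578125, 113.9845962524414), 75.5739517211914)
[0.5499 0.0788 0.0645]
[0.6586 0.0516 0.0645]
[ 0.6328 -0.0493  0.0645]
[ 0.5583 -0.0329  0.0645]
[0.5324 0.0088 0.0645]
cass [0.41379672 0.32681819 0.012     ] [0.51709374 0.28512245 0.01      ] -21.98141846081255
```

View pics/rd.png

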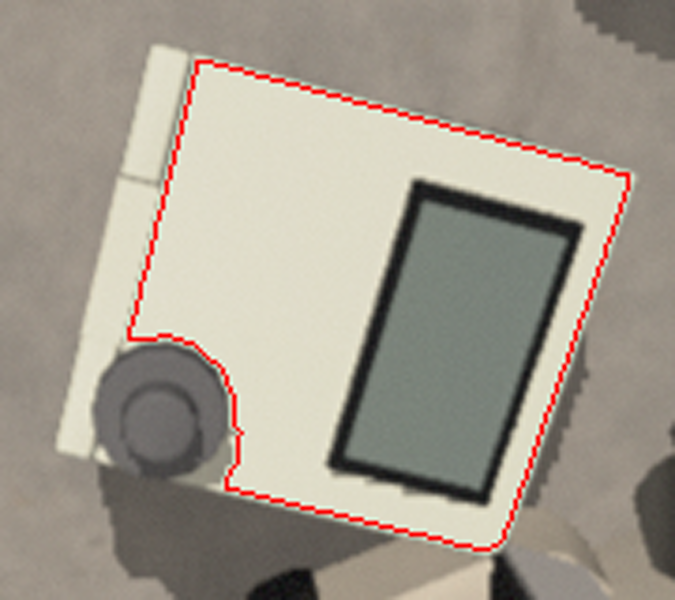

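```bash
cat >> h.py <<'E'
from scipy.spatial.transform import Rotation as Rt
def tool(o=None):
    o=o or ctrl.get_obs(); return np.array(o['ee_pos']),Rt.from_euler('xyz',o['eef_rot']).as_matrix()
def go(p,yaw=None):
    """yaw: world heading (deg) of tool -z... report slide (tool mm) & spin deg to reach p; yaw = heading of tool z axis"""
    x,R=tool(); d=R.T@(np.array(p)-x)*1000
    h=np.degrees(np.arctan2(R[1,2],R[0,2])); 
    s=None if yaw is None else -((yaw-h+180)%360-180)
    print('tcp',x.round(4),'heading z',round(h,2),'slide mm',d.round(1),'spin',s)
E
python3 - <<'E'
from h import *
p,R=tool(); print(R.round(3)); c=ctrl.calibration('wrist'); print('cam',-c['R'].T@c['t'])
go([.40,.335,.17])
E
```

```text
[[-0.001  1.     0.   ]
 [ 0.     0.    -1.   ]
 [-1.    -0.001 -0.   ]]
cam [0.5483599  0.08406009 0.38353455]
tcp [0.5498 0.     0.1749] heading z -90.0 slide mm [   5.1 -149.8 -335. ] spin None
```

```bash
python3 - <<'E'
from h import *
print([plane(ctrl.calibration('side'),p,0).round(3) for p in [(220,380),(210,200)]], [plane(ctrl.calibration('scene'),p,0).round(3) for p in [(230,130),(195,118)]])
E
python3 -m creep '{"hand":[-1,-1,-1,-1,-1,-1,-1,-1,-1,-1,-1,-1],"slide":[[0,-0.010,-0.027],[0,-0.021,-0.054],[0,-0.032,-0.081],[0,-0.042,-0.108],[0,-0.053,-0.135],[0,-0.063,-0.162],[0,-0.074,-0.188],[0,-0.085,-0.215],[0,-0.095,-0.242],[0,-0.106,-0.269],[0,-0.116,-0.296],[0,-0.127,-0.323]],"spin":[-5.7,-11.3,-17,-22.7,-28.3,-34,-39.7,-45.3,-51,-56.7,-62.3,-68]}'
python3 - <<'E'
from h import *
import time
c=ctrl.calibration('wrist'); im=ctrl.camera('wrist'); cv2.imwrite('pics/w1.png',im[:,:,::-1]); np.savez('pics/w1.npz',**c); go([.423,.323,.17],-22); print(ctrl.get_obs()['joint_vel'].round(3))
E
```

```text
[array([0.482, 0.508, 0.   ]), array([0.88 , 0.044, 0.   ])] [array([0.565, 0.503, 0.   ]), array([0.507, 0.632, 0.   ])]
time_s: 1.15
ee_pos: [0.4222, 0.3242, 0.1752]
eef_rot: [-1.992, 1.571, -2.372]
force: [0.2, 0.0, 0.1]
grip_width: 0.0943
tcp [0.4205 0.3277 0.1751] heading z -21.15 slide mm [ 5.1 -3.5  4. ] spin 0.8459535464750161
[-0.074 -0.014  0.022 -0.009 -0.007  0.093]
```

View pics/w1.png

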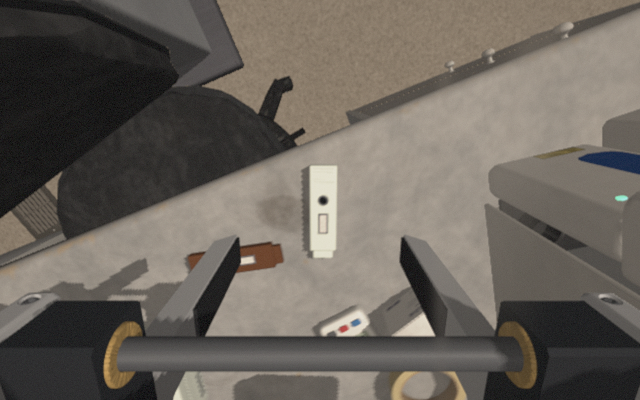

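The wrist view shows the white cassette at (323,210), tail up at (322,168) and nose tongue at (322,254). The arm was still settling, so I take another picture and measure from that.

```bash
cat > cas.py <<'E'
from h import *
import sys
ctrl.camera('wrist')
c=ctrl.calibration('wrist'); im=ctrl.camera('wrist')[:,:,::-1].copy(); cv2.imwrite('pics/%s.png'%sys.argv[1],im)
m=(im.min(2)>165).astype(np.uint8); m[:140]=0;m[280:]=0;m[:,:285]=0;m[:,365:]=0
cs,_=cv2.findContours(m,0,2); k=max(cs,key=cv2.contourArea)
print(cv2.boundingRect(k),cv2.contourArea(k))
P=np.array([plane(c,p+0.0,0.012)[:2] for p in k[:,0]])*1000
r=cv2.minAreaRect(P.astype(np.float32)); print(r)
b=cv2.boxPoints(r); print(b)
v=im.copy(); cv2.drawContours(v,[k],-1,(0,0,255),1); cv2.imwrite('pics/%sc.png'%sys.argv[1],cv2.resize(v[150:270,280:370],(450,600),interpolation=cv2.INTER_CUBIC))
print(ctrl.get_obs()['joint_vel'].round(3)); go([.423,.323,.17],-22)
E
python3 cas.py w2
```

```text
(308, 168, 28, 92) 2217.5
((463.3539733886719, 310.51007080078125), (31.118934631347656, 113.51287841796875), 68.44441986083984)
[[404.85037 316.89133]
 [510.42432 275.1863 ]
 [521.85754 304.1288 ]
 [416.28363 345.83383]]
[-0.048 -0.011  0.012 -0.004 -0.002  0.019]
tcp [0.4222 0.3241 0.175 ] heading z -21.85 slide mm [ 5.  -0.7  1.2] spin 0.1453433960028292
```

View pics/w2c.png

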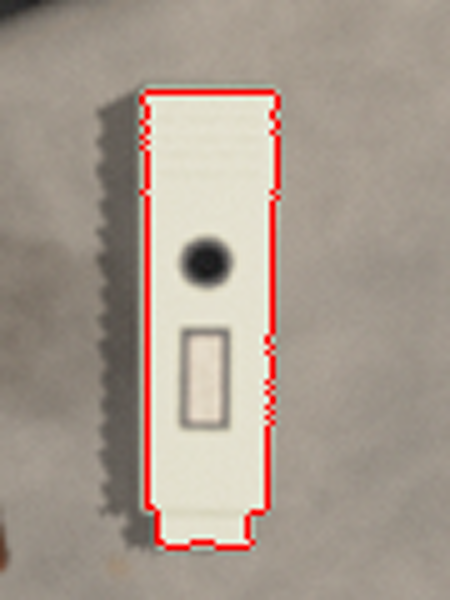

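```bash
python3 - <<'E'
from h import *
go([.424,.3261,.010],-21.56); print(ctrl.get_obs()['force'])
E
```

```text
tcp [0.4222 0.3241 0.175 ] heading z -21.85 slide mm [165.    2.6   1. ] spin -0.29465660399716853
[ 0.02537766 -0.27470153  0.97979773]
```

```bash
python3 -m creep '{"hand":[-1,-1,-1,-1,-1,-1],"slide":[[0.020,0.001,0],[0.045,0.002,0.001],[0.070,0.003,0.001],[0.095,0.003,0.001],[0.115,0.003,0.001],[0.115,0.003,0.001]],"spin":[-0.3,-0.3,-0.3,-0.3,-0.3,-0.3]}'
python3 - <<'E'
from h import *
go([.424,.3261,.010],-21.56)
im=ctrl.camera('wrist'); cv2.imwrite('pics/w3.png',im[:,:,::-1])
E
```

```text
time_s: 1.8
ee_pos: [0.4238, 0.3232, 0.0567]
eef_rot: [-2.148, 1.565, -2.53]
force: [-0.7, 0.2, -0.1]
grip_width: 0.094
tcp [0.4238 0.3232 0.0567] heading z -21.85 slide mm [46.6  3.  -0.7] spin -0.29186007349130705
```

View pics/w3.png

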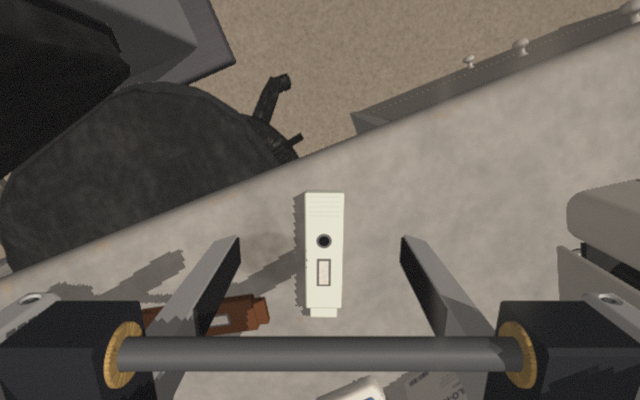

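```bash
python3 - <<'E'
from h import *
c=ctrl.calibration('wrist'); p,R=tool()
for n,uv in [('brn a',(266,295)),('brn b',(269,322)),('brn c',(215,300)),('tailL',(306,193.5)),('tailR',(344.5,193.5)),('noseL',(306,307)),('noseR',(341.5,307)),('tongL',(311,317)),('tongR',(336.5,317))]:
    X=plane(c,uv,.012); print(n,X.round(4),(R.T@(X-p)*1000).round(1))
E
```

```text
brn a [0.479  0.2506 0.012 ] [ 47.  -47.7  77.8]
brn b [0.5053 0.2417 0.012 ] [ 47.  -46.3 105.5]
brn c [0.467  0.2068 0.012 ] [ 47.2 -92.9  83. ]
tailL [0.4068 0.3184 0.012 ] [ 47.1 -11.7 -14.4]
tailR [0.4182 0.3469 0.012 ] [ 47.   19.  -14.5]
noseL [0.5032 0.2785 0.012 ] [ 46.9 -12.8  89.9]
noseR [0.5148 0.3078 0.012 ] [46.8 18.6 89.8]
tongL [0.5144 0.2788 0.012 ] [ 46.9  -8.5 100.2]
tongR [0.5228 0.3    0.012 ] [ 46.8  14.3 100.1]
```

```bash
python3 -m creep '{"hand":[-1,-1,-1,-1,-1],"slide":[[0.010,0.003,0],[0.025,0.003,0],[0.040,0.003,0],[0.045,0.003,0],[0.045,0.003,0]],"spin":[0,0,0,0,0]}'
python3 - <<'E'
from h import *
go([.424,.3261,.010],-21.56); print(ctrl.get_obs()['force'].round(1))
E
```

```text
time_s: 2.27
ee_pos: [0.4262, 0.328, 0.0151]
eef_rot: [-2.198, 1.57, -2.577]
force: [0.5, -1.2, -0.3]
grip_width: 0.0942
tcp [0.4262 0.328  0.0151] heading z -21.73 slide mm [ 5.1 -2.6 -1.3] spin -0.17235003670631954
[ 0.5 -1.2 -0.3]
```

```bash
python3 -m creep '{"hand":[-1,-1],"slide":[[0.002,0,0],[0.002,0,0]],"spin":[0,0]}'
python3 - <<'E'
from h import *
go([.424,.3261,.010],-21.56); print(ctrl.get_obs()['force'].round(1))
E
```

```text
time_s: 2.43
ee_pos: [0.4267, 0.3285, 0.0142]
eef_rot: [0.965, 1.569, 0.586]
force: [-0.2, 0.2, -0.1]
grip_width: 0.0936
tcp [0.4267 0.3285 0.0142] heading z -21.71 slide mm [ 4.2 -3.2 -1.6] spin -0.1494268727336987
[-0.2  0.2 -0.1]
```

```bash
python3 -m creep '{"hand":[-1,-1,-1],"slide":[[0.003,-0.003,-0.001],[0.003,-0.003,-0.001],[0.003,-0.003,-0.001]],"spin":[0,0,0]}'
python3 - <<'E'
from h import *
go([.424,.3261,.010],-21.56); print(ctrl.get_obs()['force'].round(1))
im=ctrl.camera('wrist'); cv2.imwrite('pics/w4.png',im[:,:,::-1])
E
```

```text
time_s: 2.68
ee_pos: [0.4241, 0.3257, 0.0106]
eef_rot: [1.135, 1.571, 0.756]
force: [0.5, 0.2, -0.4]
grip_width: 0.0937
tcp [0.4241 0.3257 0.0106] heading z -21.71 slide mm [ 0.6  0.4 -0.2] spin -0.14601513585549242
[ 0.5  0.2 -0.4]
```

View pics/w4.png

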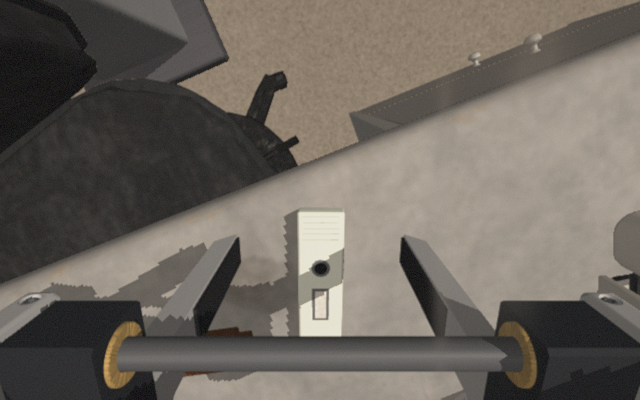

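The cassette is centred between the jaws: its tail end is at (321,210) and the fingers are at (238,240) and (402,240). I close now.

```bash
python3 -m creep '{"hand":[0,0.3,0.6,1,1,1,1,1],"slide":[[0,0,0],[0,0,0],[0,0,0],[0,0,0],[0,0,0],[0,0,0],[0,0,0],[0,0,0]],"spin":[0,0,0,0,0,0,0,0]}' 25
```

```text
time_s: 3.4
ee_pos: [0.4241, 0.3258, 0.0103]
eef_rot: [-2.265, 1.571, -2.644]
force: [0.5, -0.0, -0.5]
grip_width: 0.0442
```

```bash
python3 -m creep '{"hand":[1,1,1,1],"slide":[[0,0,0],[0,0,0],[0,0,0],[0,0,0]],"spin":[0,0,0,0]}' 25
python3 -m creep '{"hand":[1,1,1,1,1,1],"slide":[[-0.010,0,0],[-0.025,0,0],[-0.045,0,0],[-0.065,0,0],[-0.080,0,0],[-0.080,0,0]],"spin":[0,0,0,0,0,0]}'
python3 - <<'E'
from h import *
go([.424,.3261,.010],-21.56); print(ctrl.get_obs()['force'].round(1))
for n in ('wrist','side'):
  im=ctrl.camera(n); cv2.imwrite('pics/%s5.png'%n,im[:,:,::-1])
  if n=='side': cv2.imwrite('pics/s5.png',cv2.resize(im[200:340,200:380,::-1],(720,560),interpolation=cv2.INTER_CUBIC))
E
```

```text
time_s: 3.73
ee_pos: [0.4241, 0.3258, 0.0103]
eef_rot: [-2.563, 1.571, -2.942]
force: [0.5, 0.2, 0.8]
grip_width: 0.0169
time_s: 4.23
ee_pos: [0.4254, 0.3267, 0.0941]
eef_rot: [0.966, 1.565, 0.588]
force: [-0.2, 0.9, -0.4]
grip_width: 0.0005
tcp [0.4254 0.3267 0.0941] heading z -21.7 slide mm [84.1 -1.4 -1.4] spin -0.13731566522969274
[-0.2  0.9 -0.4]
```

View pics/wrist5.png

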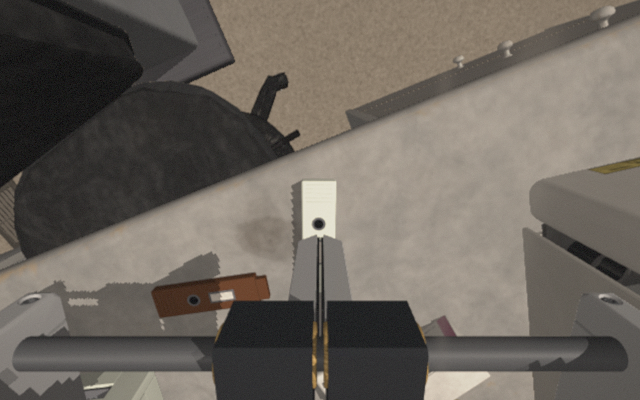

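View pics/s5.png

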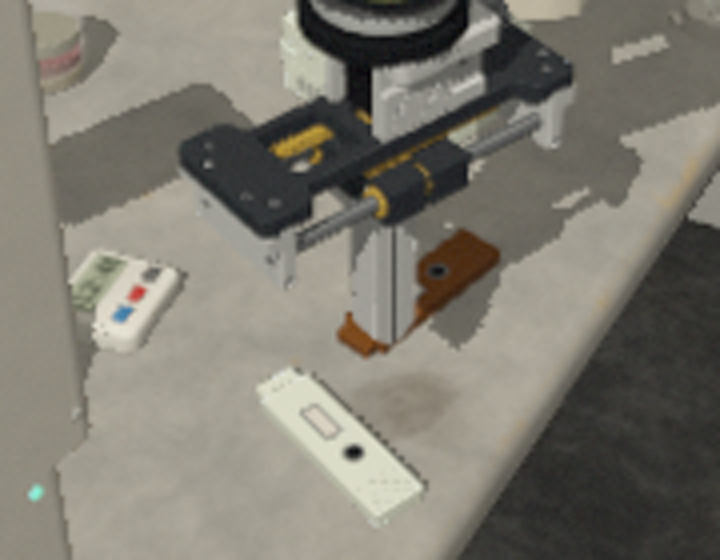

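The jaws shut without taking the cassette, and it doesn't appear to have moved. I check where the fingertips really are against the reported TCP.

```bash
python3 - <<'E'
from h import *
p,R=tool(); tip=p+R[:,0]*.008
for n in ('side','scene','wrist'): print(n,'tip',proj(ctrl.calibration(n),tip),'tcp',proj(ctrl.calibration(n),p))
s=ctrl.calibration('side')
print('side cassette centre',plane(s,(285,311),.012), plane(s,(200+270/4,200+385/4),.012), plane(s,(200+400/4,200+500/4),.012))
im=ctrl.camera('scene'); cv2.imwrite('pics/s6.png',cv2.resize(im[120:220,200:330,::-1],(780,600),interpolation=cv2.INTER_CUBIC))
c=ctrl.calibration('wrist'); print(plane(c,(319,181),.012),plane(c,(319,224),.012))
E
```

```text
side tip [295.58636745 297.14320639] tcp [295.57591065 294.31617537]
scene tip [215.47183359 158.78525926] tcp [214.95828291 156.6637658 ]
wrist tip [320.73242183 228.48986052] tcp [320.7650005  232.87274315]
side cassette centre [0.45806662 0.31327294 0.012     ] [0.51438475 0.29533896 0.012     ] [0.41097771 0.33082556 0.012     ]
[0.40724918 0.3306806  0.012     ] [0.4448663  0.31570388 0.012     ]
```

View pics/s6.png

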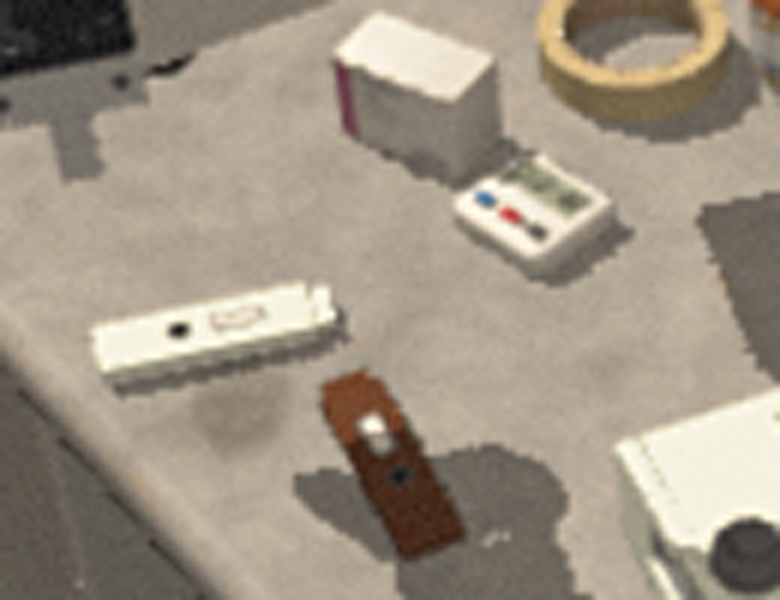

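```bash
cat >> h.py <<'E'
def tri(pairs):
    A=np.zeros((3,3));b=np.zeros(3)
    for n,uv in pairs:
        o,d=ray(ctrl.calibration(n) if isinstance(n,str) else n,uv);M=np.eye(3)-np.outer(d,d);A+=M;b+=M@o
    X=np.linalg.solve(A,b); print('tri',X.round(4),[ (proj(ctrl.calibration(n) if isinstance(n,str) else n,X)-uv).round(1) for n,uv in pairs]); return X
E
python3 - <<'E'
from h import *
tri([('side',(295.5,286.5)),('scene',(213,149.5)),('wrist',(320,237))])
tri([('side',(295.5,286.5)),('scene',(213,149.5))])
p,R=tool();print(p)
for n in ('wrist','side','scene'):
  im=ctrl.camera(n)[:,:,::-1]; u,v=proj(ctrl.calibration(n),p).astype(int); cv2.imwrite('pics/t%s.png'%n,cv2.resize(im[v-40:v+40,u-50:u+50],(500,400),interpolation=cv2.INTER_CUBIC)); print(n,u-50,v-40)
a=np.hstack([cv2.imread('pics/t%s.png'%n)[:,:265] if 0 else cv2.resize(cv2.imread('pics/t%s.png'%n),(400,320)) for n in('side','scene')]); cv2.imwrite('pics/tt.png',a)
E
```

```text
tri [0.4215 0.3278 0.1145] [array([0.7, 0.3]), array([-0.8,  0.7]), array([2.9, 6.9])]
tri [0.4237 0.328  0.1152] [array([-0.3, -0.2]), array([-0.2,  0.2])]
[0.42383299 0.325598   0.08988208]
wrist 271 193
side 245 254
scene 164 116
```

View pics/tt.png

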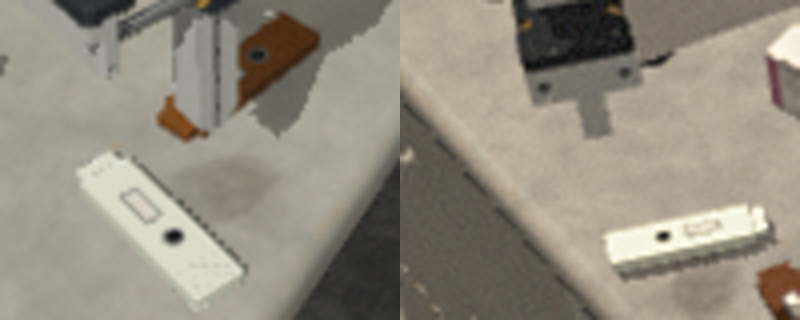

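Both views agree. The real fingertips sit about 25 mm above the reported TCP, not 8 mm below it, and x and y are fine. So I have to command lower. I reopen, go down in stages, and use force and pictures to find the height.

```bash
python3 -m creep '{"hand":[-1,-1,-1,-1,-1,-1,-1,-1],"slide":[[0,0,0],[0,0,0],[0,0,0],[0,0,0],[0,0,0],[0,0,0],[0,0,0],[0,0,0]],"spin":[0,0,0,0,0,0,0,0]}'
python3 - <<'E'
from h import *
go([.424,.3261,-0.012],-21.56)
im=ctrl.camera('wrist')[:,:,::-1]; cv2.imwrite('pics/w7.png',cv2.resize(im[150:290,200:440],(800,467),interpolation=cv2.INTER_CUBIC))
E
```

```text
time_s: 5.2
ee_pos: [0.4241, 0.3258, 0.0904]
eef_rot: [0.837, 1.571, 0.458]
force: [-0.2, 0.4, 1.2]
grip_width: 0.0504
tcp [0.4241 0.3258 0.0904] heading z -21.7 slide mm [102.4   0.2  -0.2] spin -0.1362725543535248
```

View pics/w7.png

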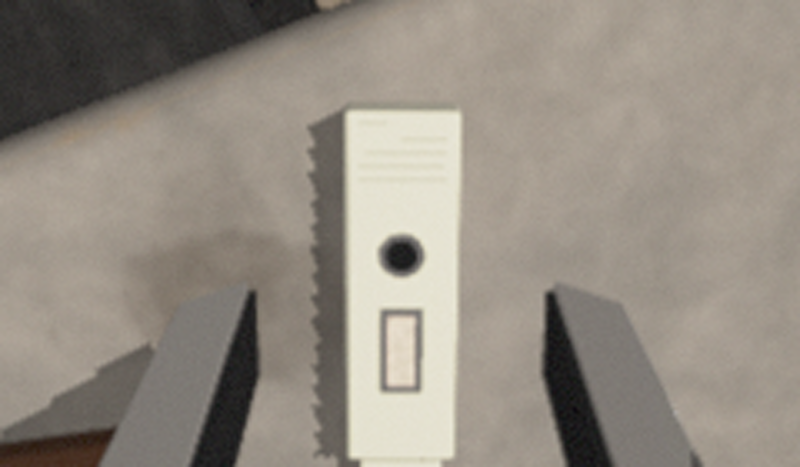

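```bash
python3 -m creep '{"hand":[-1,-1,-1,-1],"slide":[[0,0,0],[0,0,0],[0,0,0],[0,0,0]],"spin":[0,0,0,0]}'
python3 - <<'E'
from h import *
c=ctrl.calibration('wrist'); p,R=tool()
im=ctrl.camera('wrist')[:,:,::-1]; cv2.imwrite('pics/w8.png',im)
w=ctrl.get_obs()['grip_width']; print(w)
u1,u2=200+252/3.333,200+547/3.333; Z=333.17*.0504/(u2-u1); v=150+288/3.333
X=np.array([((u1+u2)/2-319.8)/333.17*Z,(v-199.9)/333.17*Z,Z]); Xw=c['R'].T@(X-c['t']); print('tip in tool mm',(R.T@(Xw-p)*1000).round(1),Xw)
E
```

```text
time_s: 5.58
ee_pos: [0.4241, 0.3258, 0.0904]
eef_rot: [1.044, 1.571, 0.666]
force: [0.3, -0.2, 0.4]
grip_width: 0.0811
0.08507985270544974
tip in tool mm [-32.8  -0.6 -11.3] [0.41338595 0.32936917 0.12316612]
```

```bash
python3 -m creep '{"hand":[-1,-1,-1,-1,-1,-1,-1,-1],"slide":[[0.015,0,0],[0.035,0,0],[0.055,0,0],[0.075,0,0],[0.090,0,0],[0.097,0,0],[0.100,0,0],[0.100,0,0]],"spin":[0,0,0,0,0,0,0,0]}'
python3 - <<'E'
from h import *
go([.424,.3261,-0.02],-21.56)
im=ctrl.camera('side')[:,:,::-1]; cv2.imwrite('pics/s9.png',cv2.resize(im[250:350,230:380],(750,500),interpolation=cv2.INTER_CUBIC))
im=ctrl.camera('wrist')[:,:,::-1]; cv2.imwrite('pics/w9.png',im)
E
```

```text
time_s: 6.3
ee_pos: [0.4241, 0.3258, -0.0097]
eef_rot: [-2.187, 1.57, -2.566]
force: [-0.2, 0.6, -0.5]
grip_width: 0.0938
tcp [ 0.4241  0.3258 -0.0097] heading z -21.7 slide mm [10.3  0.3 -0.2] spin -0.14009761884247496
```

View pics/s9.png

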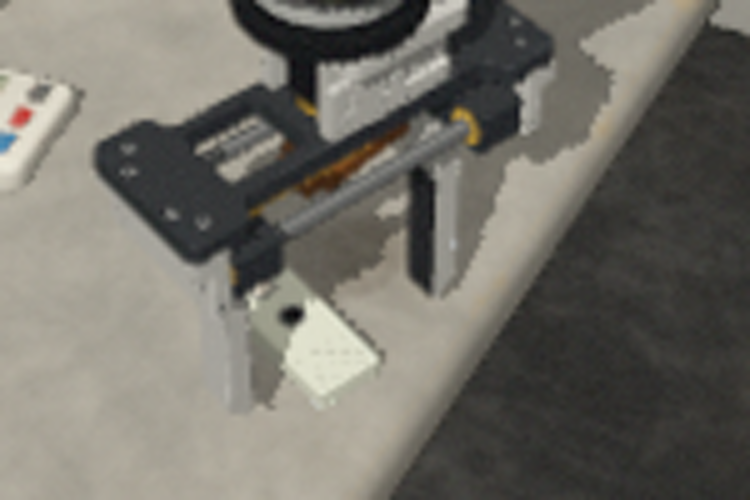

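View pics/w9.png

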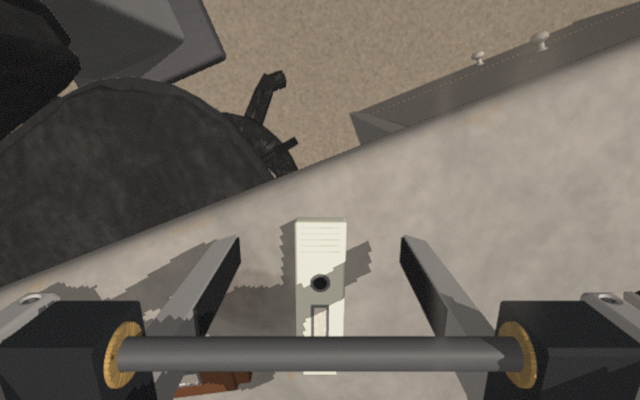

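```bash
python3 -m creep '{"hand":[-1,-1,-1],"slide":[[0.002,0,0],[0.005,0,0],[0.005,0,0]],"spin":[0,0,0]}'
```

```text
time_s: 6.65
ee_pos: [0.424, 0.3258, -0.0148]
eef_rot: [-3.062, 1.571, 2.843]
force: [0.3, -0.5, 0.7]
grip_width: 0.0939
```

```bash
python3 -m creep '{"hand":[-1,-1,-1],"slide":[[0.002,0,0],[0.004,0,0],[0.004,0,0]],"spin":[0,0,0]}'
```

```text
time_s: 6.9
ee_pos: [0.424, 0.3257, -0.019]
eef_rot: [-2.198, 1.57, -2.577]
force: [0.0, 0.6, -0.2]
grip_width: 0.0939
```

```bash
python3 -m creep '{"hand":[-1,-1],"slide":[[0.003,0,0],[0.003,0,0]],"spin":[0,0]}'
python3 - <<'E'
from h import *
im=ctrl.camera('side')[:,:,::-1]; cv2.imwrite('pics/s10.png',cv2.resize(im[250:350,230:380],(750,500),interpolation=cv2.INTER_CUBIC))
E
```

```text
time_s: 7.07
ee_pos: [0.4239, 0.3257, -0.0221]
eef_rot: [-2.184, 1.57, -2.563]
force: [0.4, 0.2, -0.2]
grip_width: 0.0938
```

View pics/s10.png

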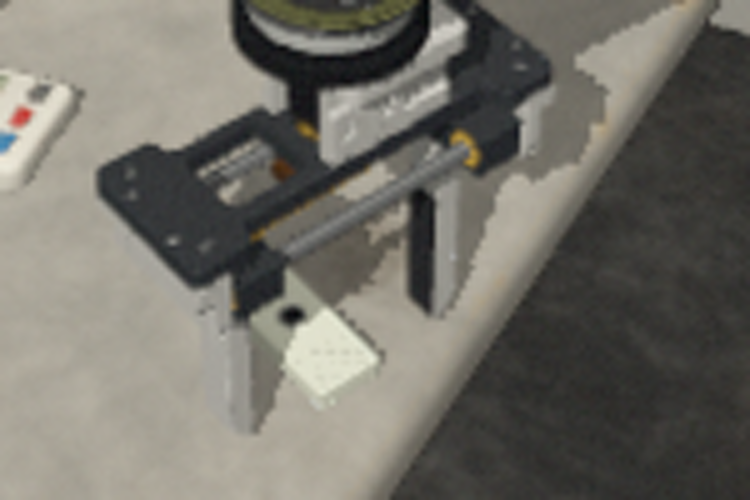

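```bash
python3 - <<'E'
from h import *
p,R=tool(); s=ctrl.calibration('side')
print(R[:,1])
for sg in (1,-1):
  for z in (0,.003,.006,.009,.012):
    X=p+R[:,1]*sg*.047; X[2]=z; X2=p+R[:,1]*sg*.055-R[:,2]*.008;X2[2]=z
    print(sg,z,proj(s,X).round(1),proj(s,X2).round(1))
E
```

```text
[ 3.69728946e-01  9.29139561e-01 -4.27215495e-04]
1 0 [277.9 336.2] [277.1 340.6]
1 0.003 [277.9 335.2] [277.  339.7]
1 0.006 [277.8 334.3] [277.  338.7]
1 0.009 [277.8 333.3] [276.9 337.7]
1 0.012 [277.8 332.3] [276.9 336.8]
-1 0 [312.9 314. ] [318.1 314.4]
-1 0.003 [312.9 313.1] [318.1 313.5]
-1 0.006 [312.9 312.1] [318.2 312.5]
-1 0.009 [313.  311.1] [318.2 311.6]
-1 0.012 [313.  310.2] [318.2 310.6]
```

```bash
python3 -m creep '{"hand":[-1,-1],"slide":[[0.002,0,0],[0.002,0,0]],"spin":[0,0]}'; python3 -m creep '{"hand":[-1,-1],"slide":[[0.002,0,0],[0.002,0,0]],"spin":[0,0]}'
```

```text
time_s: 7.28
ee_pos: [0.424, 0.3257, -0.0239]
eef_rot: [-2.19, 1.571, -2.569]
force: [-0.1, 0.0, -0.3]
grip_width: 0.0937
time_s: 7.45
ee_pos: [0.424, 0.3257, -0.026]
eef_rot: [-2.162, 1.57, -2.54]
force: [0.9, 0.5, 0.1]
grip_width: 0.0939
```

```bash
python3 -m creep '{"hand":[-1,-1],"slide":[[0.002,0,0],[0.002,0,0]],"spin":[0,0]}'
```

```text
time_s: 7.62
ee_pos: [0.424, 0.3257, -0.028]
eef_rot: [-2.218, 1.57, -2.597]
force: [0.1, 0.5, -0.6]
grip_width: 0.0946
```

```bash
python3 -m creep '{"hand":[-1,-1],"slide":[[0.001,0,0],[0.0015,0,0]],"spin":[0,0]}'
python3 - <<'E'
from h import *
im=ctrl.camera('side')[:,:,::-1]; cv2.imwrite('pics/s11.png',cv2.resize(im[290:350,250:340],(750,500),interpolation=cv2.INTER_CUBIC))
E
```

```text
time_s: 7.78
ee_pos: [0.4241, 0.3258, -0.0293]
eef_rot: [-2.415, 1.571, -2.794]
force: [0.6, 0.3, 1.0]
grip_width: 0.0939
```

View pics/s11.png

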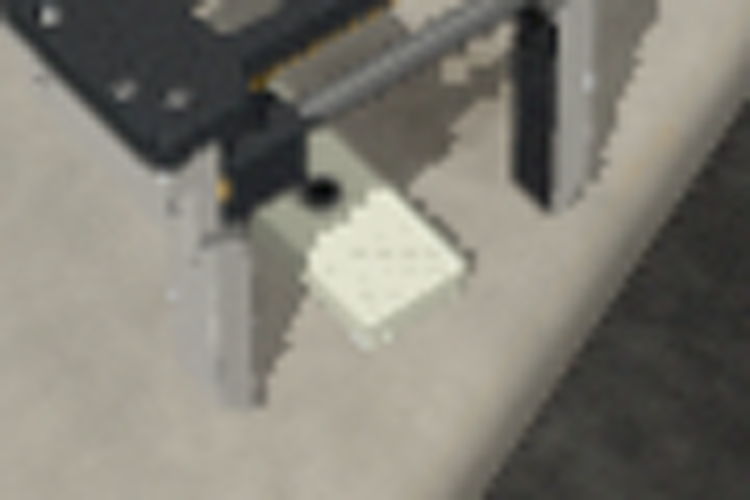

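The left fingertip meets its own shadow at about (262,400) in the crop, so the tips are within a few mm of the bench and the pads overlap the cassette. I go down another 1.5 mm and close.

```bash
python3 -m creep '{"hand":[-1,-1],"slide":[[0.0015,0,0],[0.0015,0,0]],"spin":[0,0]}'; python3 -m creep '{"hand":[0,0.4,0.7,1,1,1,1,1,1,1],"slide":[[0,0,0],[0,0,0],[0,0,0],[0,0,0],[0,0,0],[0,0,0],[0,0,0],[0,0,0],[0,0,0],[0,0,0]],"spin":[0,0,0,0,0,0,0,0,0,0]}' 25
```

```text
time_s: 8.0
ee_pos: [0.4243, 0.3259, -0.0299]
eef_rot: [0.774, 1.571, 0.395]
force: [-3.1, -2.8, 10.8]
grip_width: 0.0936
time_s: 8.83
ee_pos: [0.4247, 0.326, -0.0298]
eef_rot: [0.858, 1.569, 0.479]
force: [-0.1, -0.6, 7.5]
grip_width: 0.0315
```

The 7.5 to 10.8 N reading shows the tips touched the bench at TCP z of about -0.030, and the 31.5 mm opening shows the cassette is gripped. I lift it and look, and work out the reader pose from the first wrist view.

```bash
python3 -m creep '{"hand":[1,1,1,1,1,1,1,1],"slide":[[-0.005,0,0],[-0.015,0,0],[-0.030,0,0],[-0.050,0,0],[-0.070,0,0],[-0.080,0,0],[-0.080,0,0],[-0.080,0,0]],"spin":[0,0,0,0,0,0,0,0]}'
python3 - <<'E'
from h import *
im=ctrl.camera('side')[:,:,::-1]; cv2.imwrite('pics/s12.png',cv2.resize(im[200:330,220:370],(690,598),interpolation=cv2.INTER_CUBIC))
im=ctrl.camera('wrist')[:,:,::-1]; cv2.imwrite('pics/w12.png',im)
go([.424,.3261,0],-14.2); print(ctrl.get_obs()['force'].round(1))
# reader from wrist0: initial pose calibration
c={'K':ctrl.calibration('wrist')['K'],'R':np.array([[ 9.99998459e-01,5.32197766e-04,-1.67301119e-03],[9.90208245e-04,-9.57881703e-01,2.87161389e-01],[-1.44972015e-03,-2.87162603e-01,-9.57880753e-01]]),'t':np.array([-0.54775298,-0.03013672,0.39223965])}
n=['FL','FR','RL','RR']; uv=[(310.5,101.5),(285.2,210.5),(438.5,136.4),(402.8,236.7)]
P=dict(zip(n,[plane(c,p,.0645)[:2] for p in uv])); print(P)
a=lambda A,B:np.degrees(np.arctan2(*(P[B]-P[A])[::-1]))
print('L',a('FL','RL'),'R',a('FR','RR'),'F',a('FR','FL')-90,'Rr',a('RR','RL')-90, [np.linalg.norm(P[x]-P[y]) for x,y in(('FL','RL'),('FR','RR'),('FL','FR'),('RL','RR'))])
S=ctrl.calibration('scene')
for q in ((295+62/8,175+155/8),(295+205/8,175+383/8),(295+405/8,175+38/8)): print('scene',plane(S,q,.0645))
E
```

```text
time_s: 9.5
ee_pos: [0.4241, 0.3258, 0.0494]
eef_rot: [0.963, 1.57, 0.584]
force: [-0.2, -0.2, -2.1]
grip_width: 0.0317
tcp [0.4236 0.3254 0.0482] heading z -21.7 slide mm [48.2  0.9  0.2] spin -7.498620220803531
[-0.4  0.  -2.3]
{'FL': array([0.5392745 , 0.08276507]), 'FR': array([ 0.51294993, -0.02274945]), 'RL': array([0.65998337, 0.05120557]), 'RR': array([ 0.63363822, -0.05114895])}
L -14.65207948124803 R -13.241535676238513 F -14.008614644516896 Rr -14.434113028727168 [np.float64(0.12476630748825601), np.float64(0.12398466238521136), np.float64(0.10874877898064399), np.float64(0.10569066115394048)]
scene [0.54040043 0.07846432 0.0645    ]
scene [ 0.51602607 -0.026513    0.0645    ]
scene [0.66365218 0.04763174 0.0645    ]
```

View pics/s12.png

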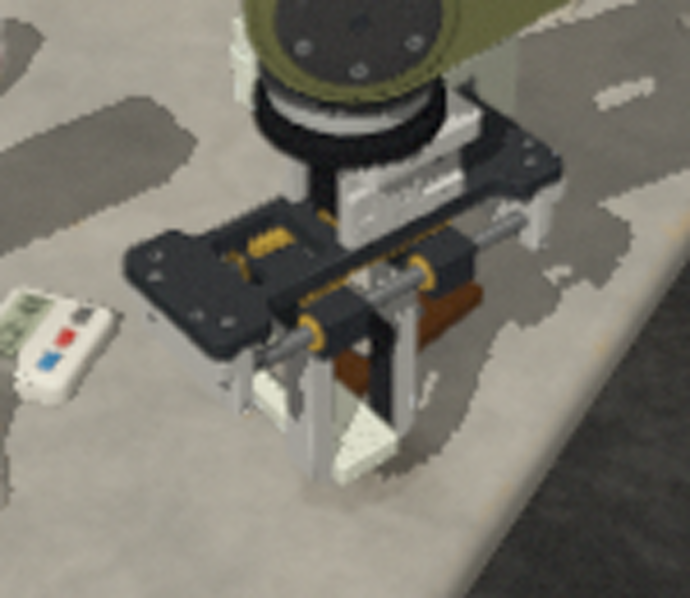

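View pics/w12.png

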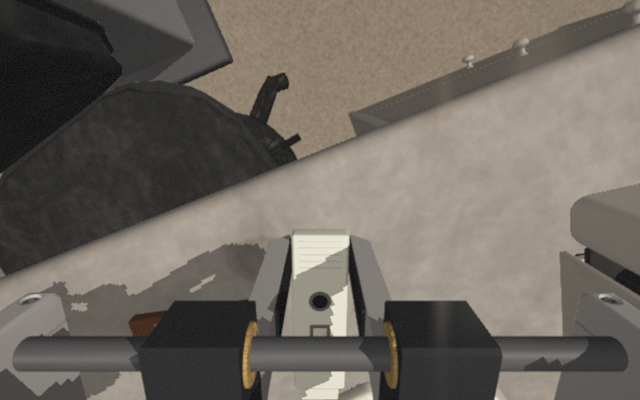

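The lift is good: the cassette is level between the pads in both views (tail at (320,235) in the wrist picture). Now I carry it to a look pose in front of the reader at safe height.

```bash
python3 - <<'E'
from h import *
go([.4845,.0406,.12],-14.1)
E
```

```text
tcp [0.4236 0.3254 0.0482] heading z -21.7 slide mm [ -71.6 -242.2  161.8] spin -7.598620220803525
```

```bash
python3 -m creep '{"hand":[1,1,1,1,1,1,1,1,1,1,1,1],"slide":[[-0.020,-0.005,0],[-0.040,-0.020,0.010],[-0.060,-0.045,0.025],[-0.072,-0.070,0.042],[-0.072,-0.100,0.062],[-0.072,-0.130,0.082],[-0.072,-0.160,0.102],[-0.072,-0.190,0.122],[-0.072,-0.215,0.142],[-0.072,-0.232,0.155],[-0.072,-0.242,0.162],[-0.072,-0.242,0.162]],"spin":[0,-1,-2,-3,-4,-5,-6,-7,-7.6,-7.6,-7.6,-7.6]}'
python3 -m creep '{"hand":[1,1,1],"slide":[[0,0,0],[0,0,0],[0,0,0]],"spin":[0,0,0]}'
cat > look.py <<'E'
from h import *
import sys
c=ctrl.calibration('wrist'); np.savez('pics/%s.npz'%sys.argv[1],**c)
for n in sys.argv[2:]:
    im=ctrl.camera(n)[:,:,::-1]; cv2.imwrite('pics/%s_%s.png'%(sys.argv[1],n),im)
go([.4845,.0406,.12],-14.1); o=ctrl.get_obs(); print(o['force'].round(1),o['time_s'])
E
python3 look.py a wrist scene side
```

```text
time_s: 10.6
ee_pos: [0.4851, 0.0394, 0.1204]
eef_rot: [-2.794, 1.569, -3.043]
force: [-0.3, 0.1, -1.2]
grip_width: 0.0316
time_s: 10.85
ee_pos: [0.4849, 0.0422, 0.1212]
eef_rot: [3.048, 1.57, 2.804]
force: [0.2, -0.1, -0.2]
grip_width: 0.0319
tcp [0.485  0.0418 0.1214] heading z -14.03 slide mm [ 1.4 -1.3 -0.2] spin 0.06532068277209646
[ 0.9 -0.9 -1.6] 11.0
```

View pics/a_wrist.png

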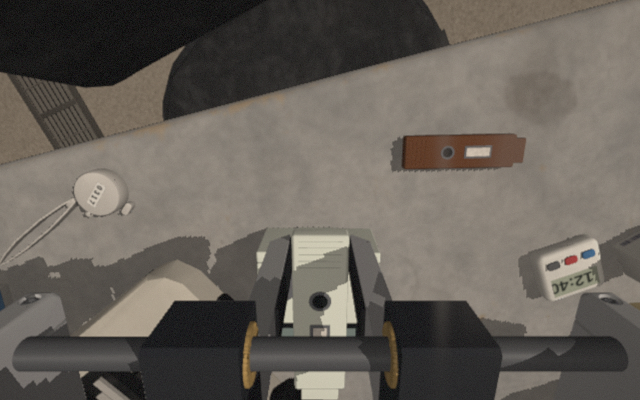

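View pics/a_scene.png

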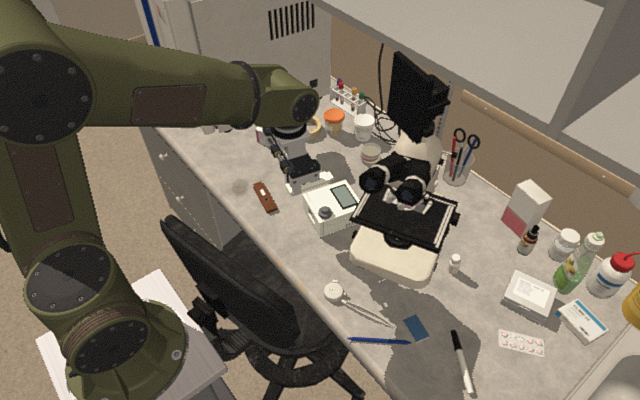

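View pics/a_side.png

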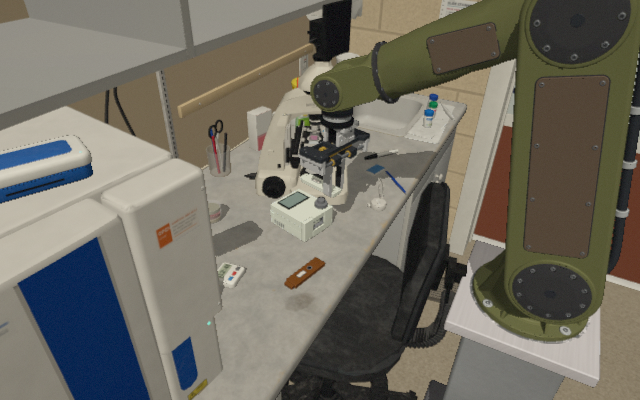

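```bash
python3 - <<'E'
import cv2
im=cv2.imread('pics/a_wrist.png'); cv2.imwrite('pics/z1.png',cv2.resize(im[215:345,240:400],(800,650)[:2] if 0 else (738,600),interpolation=cv2.INTER_CUBIC))
E
```

```text
(no output)
```

View pics/z1.png

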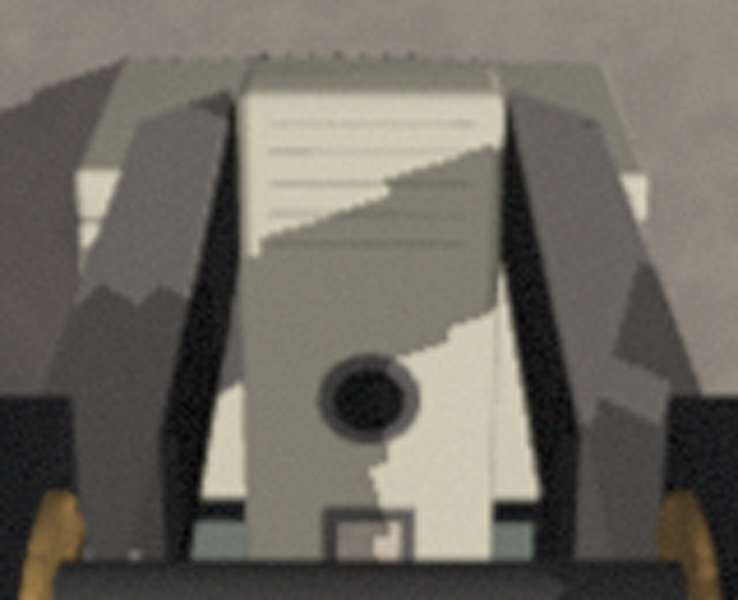

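```bash
python3 - <<'E'
from h import *
c=np.load('pics/a.npz'); p,R=tool()
f=lambda q:(240+q[0]/4.6125,215+q[1]/4.6125)
def show(n,q,z):
    X=plane(c,f(q),z); print(n,X.round(4),'tool mm',(R.T@(X-p)*1000).round(1)); return X
A=show('topR',(77,172),.0645);B=show('topL',(648,173),.0645);C=show('botR',(125,58),0.);D=show('botL',(602,61),0.)
print(np.linalg.norm(A-B),np.linalg.norm(C-D))
for a,b in((A,B),(C,D)): d=b-a; print('yaw',np.degrees(np.arctan2(d[1],d[0]))-90,'mid',((a+b)/2).round(4))
zt=p[2]+.030+.012; 
show('tailR',(243,93),zt);show('tailL',(505,93),zt);show('midR',(246,400),zt);show('midL',(497,400),zt);show('hole',(369,398),zt)
E
```

```text
topR [ 0.5116 -0.0217  0.0645] tool mm [ 56.9 -55.1  41.2]
topL [0.5379 0.0831 0.0645] tool mm [56.9 52.9 41.3]
botR [ 0.5135 -0.023  -0.    ] tool mm [121.4 -55.9  43.4]
botL [0.5408 0.0832 0.    ] tool mm [121.4  53.7  44. ]
0.10797293636516175 0.10960036377234425
yaw -14.103644965340791 mid [0.5248 0.0307 0.0645]
yaw -14.378693010795843 mid [ 0.5271  0.0301 -0.    ]
tailR [0.4657 0.0314 0.1634] tool mm [-42.  -14.7 -16.3]
tailL [0.473  0.0611 0.1634] tool mm [-42.   15.8 -16.3]
midR [0.5055 0.0209 0.1634] tool mm [-42.  -15.3  24.9]
midL [0.513  0.0512 0.1634] tool mm [-42.   15.9  24.9]
hole [0.5089 0.0358 0.1634] tool mm [-42.    0.   24.6]
```

The reader's front edge is at wrist rows 228 to 253. Its centreline is 1.1 mm right of the tool and the cassette's is 0.4 mm left, so I shift -1.5 mm. I back off 67 mm and go down 120 mm to slot height.

```bash
python3 -m creep '{"hand":[1,1,1,1,1,1,1,1,1,1,1,1],"slide":[[0,0,-0.020],[0,-0.001,-0.045],[0.005,-0.0015,-0.062],[0.020,-0.0015,-0.067],[0.040,-0.0015,-0.067],[0.060,-0.0015,-0.067],[0.080,-0.0015,-0.067],[0.098,-0.0015,-0.067],[0.110,-0.0015,-0.067],[0.117,-0.0015,-0.067],[0.120,-0.0015,-0.067],[0.120,-0.0015,-0.067]],"spin":[0,0,0,0,0,0,0,0,0,0,0,0]}'
python3 -m creep '{"hand":[1,1],"slide":[[0,0,0],[0,0,0]],"spin":[0,0]}'
python3 look.py b wrist scene side
python3 - <<'E'
import cv2,numpy as np
a=cv2.resize(cv2.imread('pics/b_scene.png')[150:250,250:360],(660,600),interpolation=cv2.INTER_CUBIC);cv2.imwrite('pics/b1.png',a)
a=cv2.resize(cv2.imread('pics/b_side.png')[160:260,260:370],(660,600),interpolation=cv2.INTER_CUBIC);cv2.imwrite('pics/b2.png',a)
E
```

```text
time_s: 12.0
ee_pos: [0.4198, 0.0561, 0.0013]
eef_rot: [-2.905, 1.57, 3.132]
force: [0.6, 0.6, -0.9]
grip_width: 0.0316
time_s: 12.17
ee_pos: [0.4203, 0.056, 0.0021]
eef_rot: [0.286, 1.569, 0.04]
force: [0.2, -0.2, -0.3]
grip_width: 0.0318
tcp [0.4201 0.0559 0.0018] heading z -14.1 slide mm [-118.1    0.9   66.3] spin 0.0015591330043775997
[ 0.6 -0.4  0.4] 12.3167
```

View pics/b1.png

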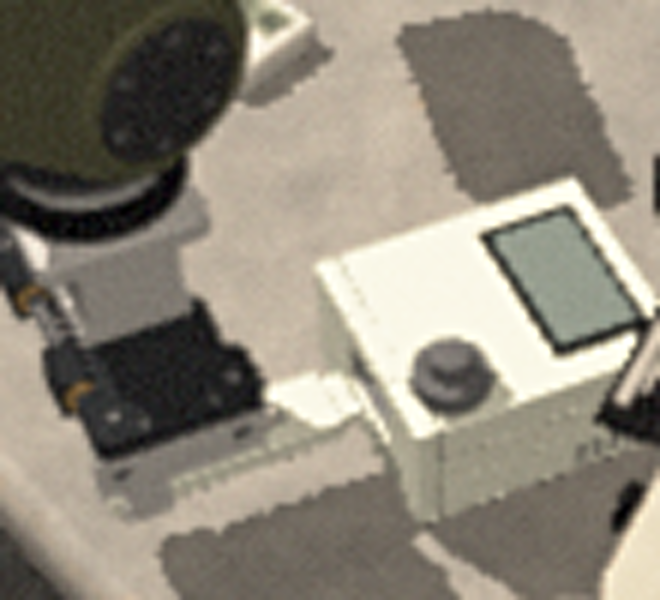

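View pics/b2.png

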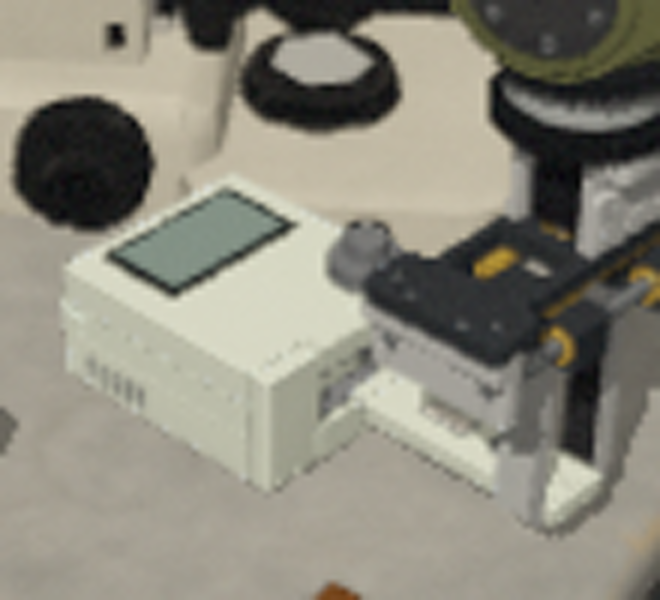

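View pics/b_wrist.png

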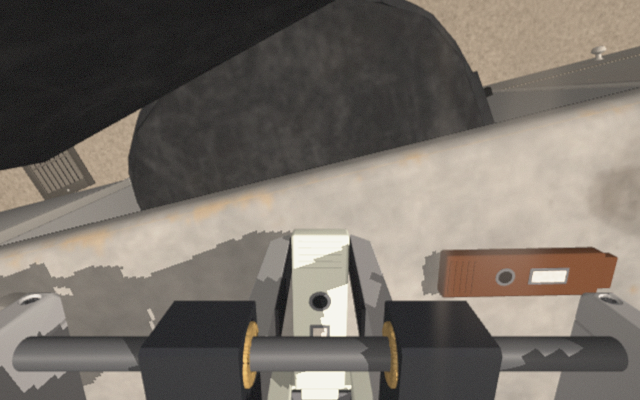

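The side crop shows the cassette level at slot height with its nose at (360,400), just short of the mouth. From the measurements, fascia contact should be at about 9 mm of travel and the stop at about 70 to 86 mm. I enter slowly, correcting y by +0.5 mm.

```bash
python3 -m creep '{"hand":[1,1,1,1,1,1],"slide":[[0,0.0005,0.003],[0,0.0005,0.006],[0,0.0005,0.010],[0,0.0005,0.014],[0,0.0005,0.017],[0,0.0005,0.018]],"spin":[0,0,0,0,0,0]}'
python3 -c "
from h import *
go([.4845,.0406,.0015],-14.1);o=ctrl.get_obs();print(o['force'],o['moment'])"
```

```text
time_s: 12.82
ee_pos: [0.4379, 0.0518, 0.0013]
eef_rot: [0.219, 1.571, -0.027]
force: [0.6, -0.7, -0.8]
grip_width: 0.032
tcp [0.4379 0.0518 0.0013] heading z -14.11 slide mm [-0.2  0.5 47.9] spin -0.009808163135232917
[ 0.58941988 -0.74071944 -0.79533597] [ 0.0400235  -0.04449143 -0.00560294]
```

```bash
python3 -m creep '{"hand":[1,1,1,1,1,1],"slide":[[0,0,0.002],[0,0,0.005],[0,0,0.008],[0,0,0.011],[0,0,0.014],[0,0,0.014]],"spin":[0,0,0,0,0,0]}'
python3 look.py c scene side
python3 - <<'E'
import cv2,numpy as np
a=cv2.resize(cv2.imread('pics/c_scene.png')[190:250,280:340],(400,400),interpolation=cv2.INTER_CUBIC)
b=cv2.resize(cv2.imread('pics/c_side.png')[200:260,290:350],(400,400),interpolation=cv2.INTER_CUBIC);cv2.imwrite('pics/c1.png',np.hstack([a,b]))
E
```

```text
time_s: 13.32
ee_pos: [0.4515, 0.0485, 0.0014]
eef_rot: [0.306, 1.571, 0.06]
force: [0.4, -0.1, -0.5]
grip_width: 0.0316
tcp [0.451  0.0486 0.0013] heading z -14.1 slide mm [-118.7    0.4   34.5] spin -0.0028273840617600854
[ 0.2  0.7 -0.2] 13.4167
```

View pics/c1.png

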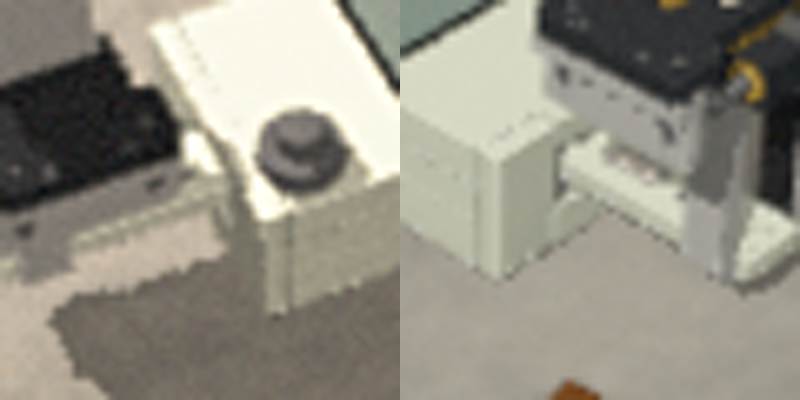

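No contact force so far, and the nose is in the mouth. I continue.

```bash
python3 -m creep '{"hand":[1,1,1,1,1,1],"slide":[[0,0,0.002],[0,0,0.004],[0,0,0.006],[0,0,0.008],[0,0,0.010],[0,0,0.010]],"spin":[0,0,0,0,0,0]}'
```

```text
time_s: 13.92
ee_pos: [0.461, 0.0461, 0.0014]
eef_rot: [0.21, 1.571, -0.037]
force: [-0.3, -0.6, -0.6]
grip_width: 0.0316
```

```bash
python3 -m creep '{"hand":[1,1,1,1,1,1],"slide":[[0,0,0.002],[0,0,0.004],[0,0,0.006],[0,0,0.008],[0,0,0.010],[0,0,0.010]],"spin":[0,0,0,0,0,0]}'
python3 -c "
from h import *
go([.4845,.0406,.0015],-14.1);o=ctrl.get_obs();print(o['force'],o['moment'])"
```

```text
time_s: 14.42
ee_pos: [0.4707, 0.0436, 0.0014]
eef_rot: [0.169, 1.571, -0.077]
force: [-0.6, 0.5, -1.4]
grip_width: 0.0315
tcp [0.4707 0.0436 0.0014] heading z -14.1 slide mm [-0.1  0.4 14.1] spin -0.0034623326321252534
[-0.56283415  0.47641516 -1.43777053] [ 0.05066439 -0.00489956  0.01763196]
```

```bash
python3 -m creep '{"hand":[1,1,1,1,1,1,1],"slide":[[0,0,0.002],[0,0,0.004],[0,0,0.006],[0,0,0.008],[0,0,0.010],[0,0,0.012],[0,0,0.012]],"spin":[0,0,0,0,0,0,0]}'
```

```text
time_s: 15.0
ee_pos: [0.4823, 0.0407, 0.0013]
eef_rot: [0.115, 1.571, -0.131]
force: [0.1, -0.6, -0.2]
grip_width: 0.0317
```

```bash
python3 -m creep '{"hand":[1,1,1],"slide":[[0,0,0.001],[0,0,0.002],[0,0,0.003]],"spin":[0,0,0]}'
```

```text
time_s: 15.25
ee_pos: [0.485, 0.0401, 0.0014]
eef_rot: [-3.076, 1.571, 2.961]
force: [-0.2, 0.0, -0.3]
grip_width: 0.0321
```

```bash
python3 -m creep '{"hand":[1,1,1],"slide":[[0,0,0.001],[0,0,0.002],[0,0,0.002]],"spin":[0,0,0]}'
```

```text
time_s: 15.5
ee_pos: [0.487, 0.0395, 0.0013]
eef_rot: [-0.09, 1.571, -0.336]
force: [0.3, -0.0, -0.3]
grip_width: 0.0319
```

```bash
python3 -m creep '{"hand":[1,1,1],"slide":[[0,0,0.001],[0,0,0.002],[0,0,0.002]],"spin":[0,0,0]}'
```

```text
time_s: 15.75
ee_pos: [0.489, 0.039, 0.0014]
eef_rot: [0.182, 1.571, -0.064]
force: [-0.1, 0.3, -1.2]
grip_width: 0.0316
```

```bash
python3 -m creep '{"hand":[1,1,1],"slide":[[0,0,0.001],[0,0,0.002],[0,0,0.002]],"spin":[0,0,0]}'
```

```text
time_s: 16.0
ee_pos: [0.4909, 0.0386, 0.0014]
eef_rot: [0.346, 1.571, 0.1]
force: [-0.5, 0.5, -1.5]
grip_width: 0.0318
```

```bash
python3 -m creep '{"hand":[1,1,1],"slide":[[0,0,0.001],[0,0,0.002],[0,0,0.002]],"spin":[0,0,0]}'
```

```text
time_s: 16.25
ee_pos: [0.4929, 0.0381, 0.0014]
eef_rot: [0.205, 1.571, -0.041]
force: [-0.4, -0.2, -0.9]
grip_width: 0.0319
```

```bash
python3 -m creep '{"hand":[1,1,1],"slide":[[0,0,0.001],[0,0,0.002],[0,0,0.002]],"spin":[0,0,0]}'
```

```text
time_s: 16.5
ee_pos: [0.4948, 0.0376, 0.0014]
eef_rot: [0.161, 1.571, -0.085]
force: [0.7, -0.9, -0.2]
grip_width: 0.0317
```

```bash
python3 -m creep '{"hand":[1,1,1],"slide":[[0,0,0.001],[0,0,0.0015],[0,0,0.0015]],"spin":[0,0,0]}'
```

```text
time_s: 16.75
ee_pos: [0.4961, 0.0372, 0.0013]
eef_rot: [-0.189, 1.571, -0.435]
force: [-0.3, 0.5, -0.1]
grip_width: 0.0318
```

```bash
python3 -m creep '{"hand":[1,1,1],"slide":[[0,0,0.001],[0,0,0.0015],[0,0,0.0015]],"spin":[0,0,0]}'
```

```text
time_s: 17.0
ee_pos: [0.4976, 0.0369, 0.0014]
eef_rot: [0.071, 1.571, -0.175]
force: [0.1, -0.3, -0.9]
grip_width: 0.0318
```

```bash
python3 -m creep '{"hand":[1,1,1],"slide":[[0,0,0.001],[0,0,0.0015],[0,0,0.0015]],"spin":[0,0,0]}'
```

```text
time_s: 17.25
ee_pos: [0.4991, 0.0365, 0.0013]
eef_rot: [0.223, 1.571, -0.024]
force: [0.3, 0.1, -1.1]
grip_width: 0.0315
```

```bash
python3 -m creep '{"hand":[1,1,1],"slide":[[0,0,0.001],[0,0,0.0015],[0,0,0.0015]],"spin":[0,0,0]}'
```

```text
time_s: 17.5
ee_pos: [0.5005, 0.0361, 0.0013]
eef_rot: [2.707, 1.571, 2.461]
force: [0.2, 0.2, 0.0]
grip_width: 0.0319
```

```bash
python3 -m creep '{"hand":[1,1,1],"slide":[[0,0,0.001],[0,0,0.0015],[0,0,0.0015]],"spin":[0,0,0]}'
```

```text
time_s: 17.75
ee_pos: [0.5015, 0.0359, 0.0012]
eef_rot: [-3.044, 1.57, 2.993]
force: [-3.1, 0.5, -0.2]
grip_width: 0.0313
```

```bash
python3 look.py d wrist side; python3 - <<'E'
import cv2,numpy as np
a=cv2.resize(cv2.imread('pics/d_wrist.png')[215:345,240:400],(480,390),interpolation=cv2.INTER_CUBIC)
b=cv2.resize(cv2.imread('pics/d_side.png')[195:260,290:343],(318,390),interpolation=cv2.INTER_CUBIC);cv2.imwrite('pics/d1.png',np.hstack([a,b]))
E
```

```text
tcp [0.5015 0.0359 0.0012] heading z -14.1 slide mm [-118.8    0.4  -17.8] spin 0.0016248474462372542
[-4.   1.1 -0.7] 17.85
```

View pics/d1.png

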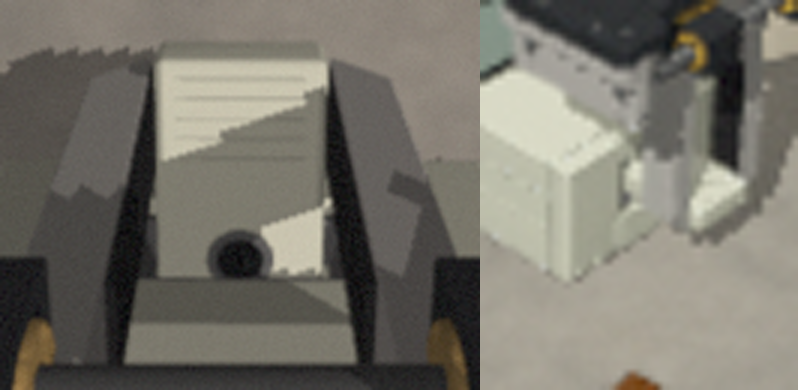

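Contact: 4 N straight back along the slot at about 72 mm nose depth. The buffer has started to compress, so I use finer steps.

```bash
python3 -m creep '{"hand":[1,1,1],"slide":[[0,0,0.0005],[0,0,0.0008],[0,0,0.0008]],"spin":[0,0,0]}'
```

```text
time_s: 18.1
ee_pos: [0.5023, 0.0357, 0.0012]
eef_rot: [-3.003, 1.57, 3.034]
force: [-4.7, 1.7, -0.6]
grip_width: 0.0316
```

```bash
python3 -m creep '{"hand":[1,1,1],"slide":[[0,0,0.0003],[0,0,0.0006],[0,0,0.0006]],"spin":[0,0,0]}'
```

```text
time_s: 18.35
ee_pos: [0.5026, 0.0356, 0.0011]
eef_rot: [-2.995, 1.569, 3.043]
force: [-6.1, 2.1, -0.3]
grip_width: 0.0316
```

```bash
python3 -m creep '{"hand":[1,1,1],"slide":[[0,0,0.0004],[0,0,0.0008],[0,0,0.0008]],"spin":[0,0,0]}'
```

```text
time_s: 18.6
ee_pos: [0.5031, 0.0354, 0.001]
eef_rot: [-2.991, 1.568, 3.046]
force: [-8.3, 2.3, 1.1]
grip_width: 0.0318
```

```bash
python3 -m creep '{"hand":[1,1,1],"slide":[[0,0,0.0003],[0,0,0.0005],[0,0,0.0005]],"spin":[0,0,0]}'
```

```text
time_s: 18.85
ee_pos: [0.5033, 0.0353, 0.0009]
eef_rot: [-2.99, 1.568, 3.047]
force: [-8.8, 3.2, 0.8]
grip_width: 0.0317
```

The force is 9.4 N (3 mm × 3 N/mm), so the buffer is taken up and the cassette is at the solid stop. I release in place and check where it rests.

```bash
python3 -m creep '{"hand":[0.3,0.3,0,0,0,0],"slide":[[0,0,0],[0,0,0],[0,0,0],[0,0,0],[0,0,0],[0,0,0]],"spin":[0,0,0,0,0,0]}'
python3 look.py e wrist; python3 - <<'E'
import cv2,numpy as np
a=cv2.resize(cv2.imread('pics/d_wrist.png')[215:345,240:400],(400,325),interpolation=cv2.INTER_CUBIC)
b=cv2.resize(cv2.imread('pics/e_wrist.png')[215:345,240:400],(400,325),interpolation=cv2.INTER_CUBIC)
cv2.imwrite('pics/e1.png',np.hstack([a,b]))
E
```

```text
time_s: 19.35
ee_pos: [0.5047, 0.0351, 0.0014]
eef_rot: [0.08, 1.57, -0.166]
force: [-0.6, 1.4, -0.5]
grip_width: 0.0467
tcp [0.5046 0.0351 0.0014] heading z -14.1 slide mm [-118.6    0.4  -20.8] spin -0.0012465165292212532
[-0.1  0.3  0.7] 19.4
```

View pics/e1.png

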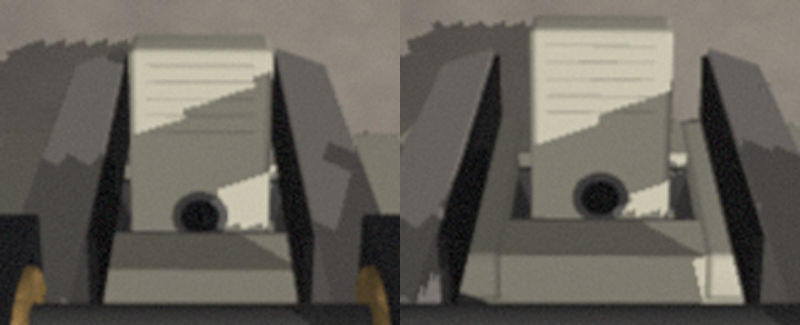

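```bash
python3 - <<'E'
from h import *
u=np.array([.9699,-.2436])
for n in 'de':
    c=np.load('pics/%s.npz'%n); im=cv2.imread('pics/%s_wrist.png'%n)
    col=cv2.cvtColor(im,cv2.COLOR_BGR2GRAY)[215:260,300:340].mean(1); g=np.diff(col); i=int(np.argmax(g)); 
    y=215+i+.5; 
    for z in (.0420,.0433): print(n,y,g[i].round(0),'tail s',(plane(c,(320,y),z)[:2]@u*1000).round(1))
    Y,X=30,200
E
```

```text
d 234.5 29.0 tail s 461.8
d 234.5 29.0 tail s 461.3
e 226.5 30.0 tail s 460.5
e 226.5 30.0 tail s 460.0
```

By the same measurement, the tail rests at s = 460.5 mm. The predicted value at first buffer contact is 460.6 mm, so the buffer pushed the cassette back to its free face on release. To be sure the nose is touching and didn't bounce off, I regrip lightly, push until I feel it, and release at a low force.

```bash
python3 -m creep '{"hand":[0.6,1,1,1,1,1],"slide":[[0,0,0],[0,0,0],[0,0,0],[0,0,0],[0,0,0],[0,0,0]],"spin":[0,0,0,0,0,0]}' 12
```

```text
time_s: 19.9
ee_pos: [0.5045, 0.0351, 0.0014]
eef_rot: [-0.08, 1.571, -0.326]
force: [-1.2, 0.4, -0.2]
grip_width: 0.0319
```

```bash
python3 -m creep '{"hand":[1,1,1],"slide":[[0,0,0.0003],[0,0,0.0005],[0,0,0.0005]],"spin":[0,0,0]}'
```

```text
time_s: 20.15
ee_pos: [0.5047, 0.0351, 0.0013]
eef_rot: [-3.043, 1.57, 2.994]
force: [-2.3, 0.3, 3.1]
grip_width: 0.0312
```

```bash
python3 -m creep '{"hand":[1,1],"slide":[[0,0,0.0004],[0,0,0.0004]],"spin":[0,0]}'
```

```text
time_s: 20.32
ee_pos: [0.505, 0.035, 0.0013]
eef_rot: [-3.047, 1.57, 2.99]
force: [-5.8, 0.9, 3.1]
grip_width: 0.0315
```

```bash
python3 -m creep '{"hand":[1,1,1],"slide":[[0,0,-0.0004],[0,0,-0.0005],[0,0,-0.0005]],"spin":[0,0,0]}'
```

```text
time_s: 20.57
ee_pos: [0.505, 0.035, 0.0013]
eef_rot: [0.216, 1.571, -0.03]
force: [-0.8, 1.0, 0.5]
grip_width: 0.0318
```

Force rises from 2.3 to 5.8 N as soon as I push, so the nose is against the stop. I release at under 1 N and lift straight up.

```bash
python3 -m creep '{"hand":[0.3,0,-0.2,-0.2,-0.2,-0.2],"slide":[[0,0,0],[0,0,0],[0,0,0],[0,0,0],[0,0,0],[0,0,0]],"spin":[0,0,0,0,0,0]}'
python3 look.py f wrist side; python3 - <<'E'
from h import *
u=np.array([.9699,-.2436])
c=np.load('pics/f.npz'); im=cv2.imread('pics/f_wrist.png')
col=cv2.cvtColor(im,cv2.COLOR_BGR2GRAY)[210:260,300:340].mean(1); g=np.diff(col); i=int(np.argmax(g)); y=210+i+.5
print(y,'tail s',(plane(c,(320,y),.042)[:2]@u*1000).round(1))
b=cv2.resize(im[205:345,200:440],(800,467),interpolation=cv2.INTER_CUBIC); cv2.imwrite('pics/f1.png',b)
E
```

```text
time_s: 21.07
ee_pos: [0.505, 0.035, 0.0014]
eef_rot: [0.134, 1.571, -0.112]
force: [0.1, -0.1, -0.8]
grip_width: 0.0559
tcp [0.5049 0.035  0.0014] heading z -14.1 slide mm [-118.6    0.4  -21.2] spin 0.001181640753117108
[-1.  -0.  -0.3] 21.1667
226.5 tail s 460.8
```

View pics/f1.png

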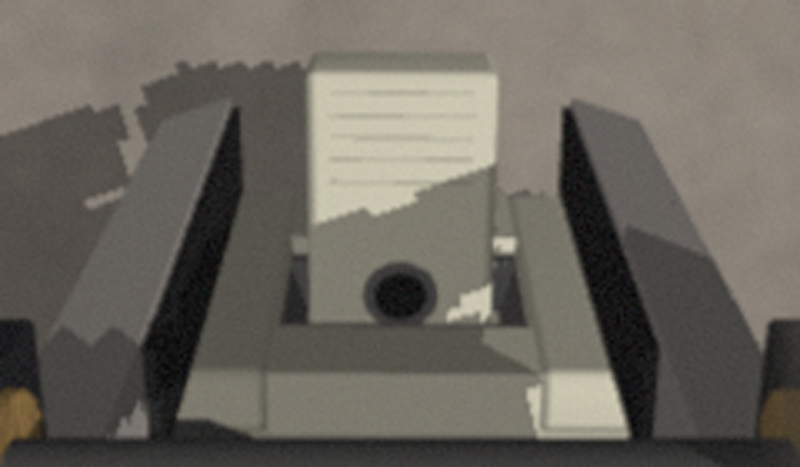

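Released: the tail edge is at s = 460.8 mm, with the fingers clear on both sides. Now up, close, and locate the button.

```bash
python3 -m creep '{"hand":[-0.2,-0.2,-0.2,0.5,1,1,1,1,1,1,1,1],"slide":[[-0.015,0,0],[-0.035,0,0],[-0.060,0,0],[-0.085,0,0],[-0.105,0,0],[-0.115,0,0],[-0.120,0,0],[-0.120,0,0],[-0.120,0,0],[-0.120,0,0],[-0.120,0,0],[-0.120,0,0]],"spin":[0,0,0,0,0,0,0,0,0,0,0,0]}' 10
python3 look.py g wrist scene side
python3 - <<'E'
from h import *
c={'K':ctrl.calibration('wrist')['K'],'R':np.array([[ 9.99998459e-01,5.32197766e-04,-1.67301119e-03],[9.90208245e-04,-9.57881703e-01,2.87161389e-01],[-1.44972015e-03,-2.87162603e-01,-9.57880753e-01]]),'t':np.array([-0.54775298,-0.03013672,0.39223965])}
for z in (.0645,.075,.085): print(z,plane(c,(313.2,198.8),z).round(4),plane(c,(312.7,203.9),z).round(4))
b=cv2.resize(cv2.imread('pics/g_side.png')[180:230,290:350],(720,600),interpolation=cv2.INTER_CUBIC); cv2.imwrite('pics/g1.png',b)
b=cv2.resize(cv2.imread('pics/scene0.png')[180:230,295:355],(720,600),interpolation=cv2.INTER_CUBIC); cv2.imwrite('pics/g2.png',b)
E
```

```text
time_s: 22.17
ee_pos: [0.5046, 0.0351, 0.1206]
eef_rot: [-2.932, 1.569, 3.105]
force: [0.3, -0.5, 0.5]
grip_width: 0.001
tcp [0.5048 0.0351 0.121 ] heading z -14.1 slide mm [  1.1   0.4 -21. ] spin 0.0005665188199373006
[-0.2  0.2 -0.2] 22.3167
0.0645 [ 0.5413 -0.0104  0.0645] [ 0.5407 -0.0157  0.0645]
0.075 [ 0.5415 -0.0073  0.075 ] [ 0.541  -0.0125  0.075 ]
0.085 [ 0.5417 -0.0043  0.085 ] [ 0.5412 -0.0093  0.085 ]
```

View pics/g1.png

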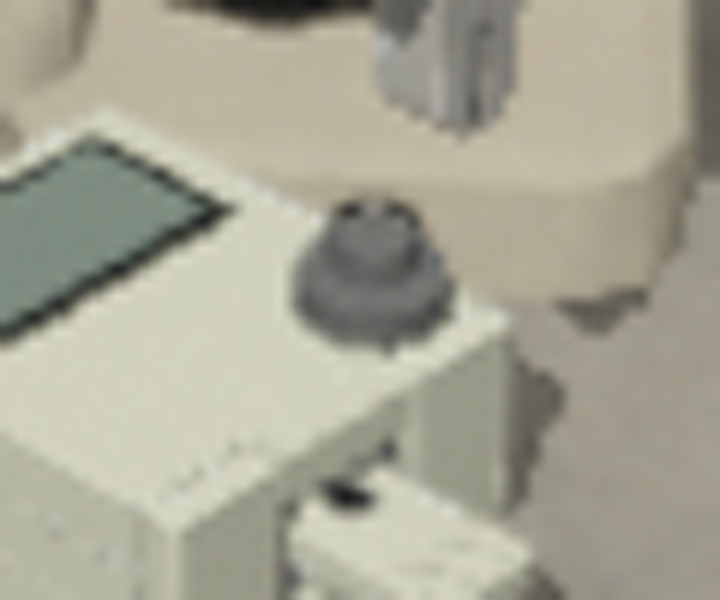

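View pics/g2.png

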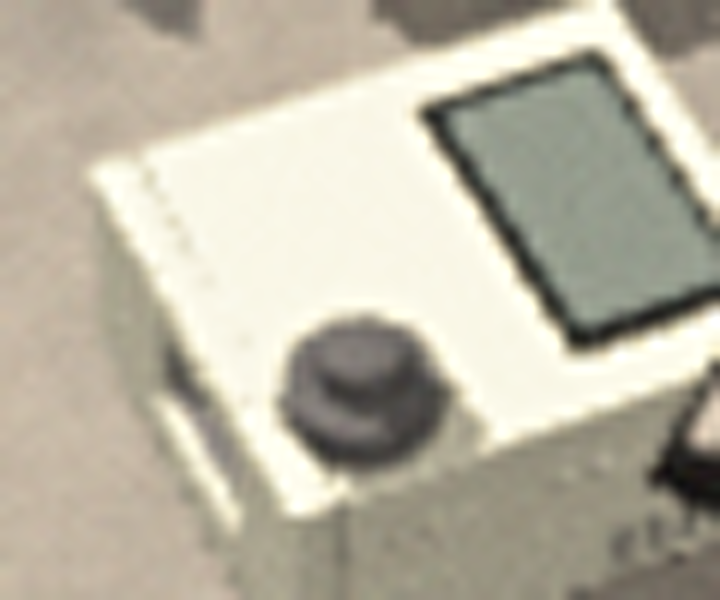

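View pics/g_wrist.png

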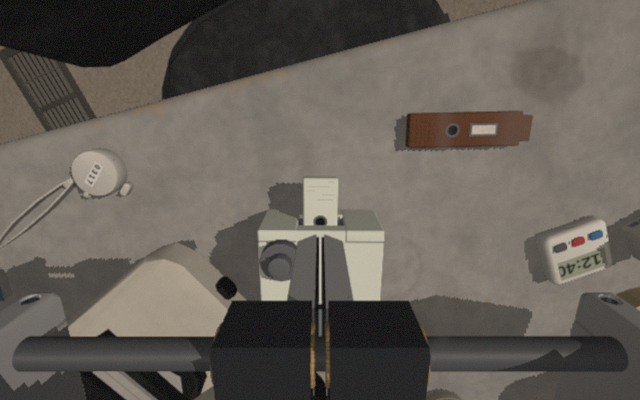

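```bash
python3 - <<'E'
from h import *
c={'K':ctrl.calibration('wrist')['K'],'R':np.array([[ 9.99998459e-01,5.32197766e-04,-1.67301119e-03],[9.90208245e-04,-9.57881703e-01,2.87161389e-01],[-1.44972015e-03,-2.87162603e-01,-9.57880753e-01]]),'t':np.array([-0.54775298,-0.03013672,0.39223965])}
tri([('side',(321.2,198.5)),('scene',(325.7,209.2)),(c,(312.7,203.9))])
tri([('side',(321.2,198.5)),('scene',(325.7,209.2))])
im=cv2.imread('pics/g_wrist.png'); cv2.imwrite('pics/g3.png',cv2.resize(im[200:310,240:360],(654,600),interpolation=cv2.INTER_CUBIC))
im=cv2.imread('pics/wrist0.png'); cv2.imwrite('pics/g4.png',cv2.resize(im[170:240,280:350],(500,500),interpolation=cv2.INTER_CUBIC))
E
```

```text
tri [ 0.5422 -0.0117  0.0848] [array([-0.2,  0.4]), array([-0.7, -0.1]), array([1.1, 2.3])]
tri [ 0.5428 -0.0134  0.085 ] [array([-0.1, -0.1]), array([-0.1,  0.1])]
```

View pics/g3.png

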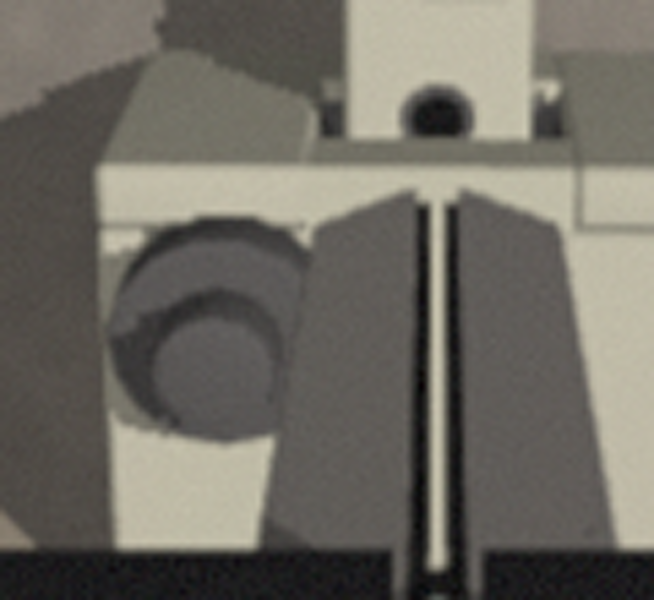

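View pics/g4.png

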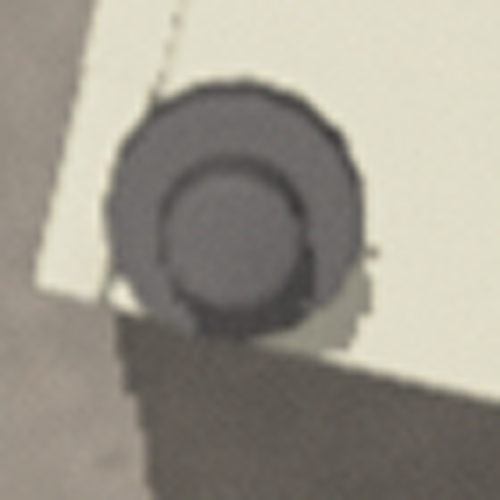

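```bash
python3 - <<'E'
import cv2,numpy as np
a=cv2.resize(cv2.imread('pics/g_side.png')[60:230,230:400],(400,400),interpolation=cv2.INTER_CUBIC)
b=cv2.resize(cv2.imread('pics/g_scene.png')[120:290,300:470],(400,400),interpolation=cv2.INTER_CUBIC)
cv2.imwrite('pics/m.png',np.hstack([a,b]))
E
```

View pics/m.png

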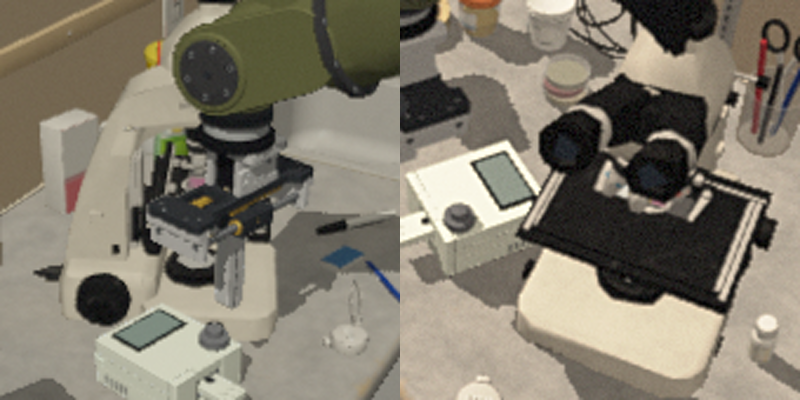

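```bash
python3 - <<'E'
from h import *
S=ctrl.calibration('scene')
for z in (.1,.15,.2): print('stage',z,plane(S,(353,219),z).round(3))
for z in (.2,.25,.3,.35): print('eyeL',z,plane(S,(362,182),z).round(3),'eyeR',plane(S,(400,195),z).round(3))
s=ctrl.calibration('side')
for z in (.12,.15): print(proj(s,plane(S,(353,219),z)))
for z in (.25,.3,.35): print(z,proj(s,plane(S,(370,180),z)))
c={'K':ctrl.calibration('wrist')['K'],'R':np.array([[ 9.99998459e-01,5.32197766e-04,-1.67301119e-03],[9.90208245e-04,-9.57881703e-01,2.87161389e-01],[-1.44972015e-03,-2.87162603e-01,-9.57880753e-01]]),'t':np.array([-0.54775298,-0.03013672,0.39223965])}
for z in (.1,.15): print('stage in w0',proj(c,plane(S,(353,219),z)))
for z in (.2,.25,.3,.35): print('eye in w0',proj(c,plane(S,(370,180),z)))
E
```

```text
stage 0.1 [ 0.566 -0.089  0.1  ]
stage 0.15 [ 0.537 -0.118  0.15 ]
stage 0.2 [ 0.507 -0.147  0.2  ]
eyeL 0.2 [ 0.596 -0.078  0.2  ] eyeR [ 0.634 -0.162  0.2  ]
eyeL 0.25 [ 0.561 -0.112  0.25 ] eyeR [ 0.596 -0.19   0.25 ]
eyeL 0.3 [ 0.525 -0.146  0.3  ] eyeR [ 0.558 -0.218  0.3  ]
eyeL 0.35 [ 0.49 -0.18  0.35] eyeR [ 0.52  -0.246  0.35 ]
[332.31563058 171.58587423]
[341.37690469 160.98582047]
0.25 [329.44214378 124.01139495]
0.3 [348.43892663 104.79364484]
0.35 [367.99979113  85.00525178]
stage in w0 [338.61033836 287.37312291]
stage in w0 [306.26858082 349.6401081 ]
eye in w0 [418.64067032 362.8298921 ]
eye in w0 [372.97111114 479.23810507]
eye in w0 [303.65460931 655.92056605]
eye in w0 [185.90936881 956.04417747]
```

```bash
python3 - <<'E'
import cv2,numpy as np
a=cv2.resize(cv2.imread('pics/wrist0.png')[190:400,280:600],(800,525),interpolation=cv2.INTER_CUBIC)
cv2.imwrite('pics/m2.png',a)
a=cv2.resize(cv2.imread('pics/side0.png')[0:210,240:460],(629,600),interpolation=cv2.INTER_CUBIC)
cv2.imwrite('pics/m3.png',a)
E
```

```text
(no output)
```

View pics/m2.png

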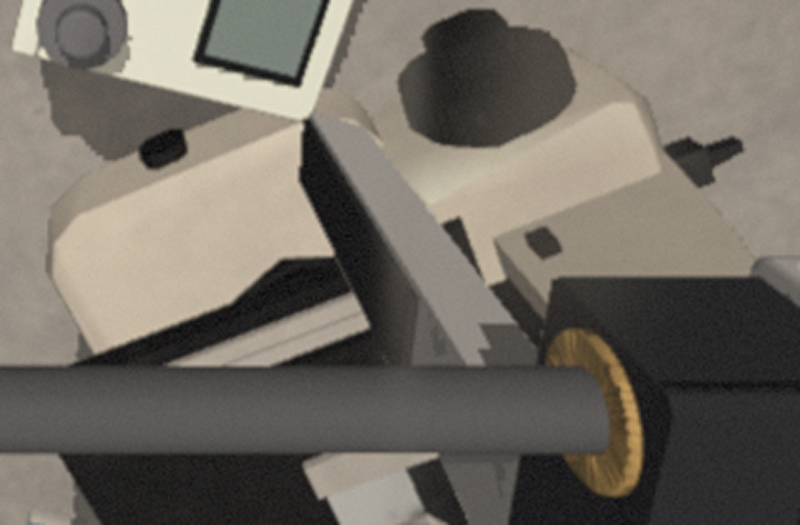

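View pics/m3.png

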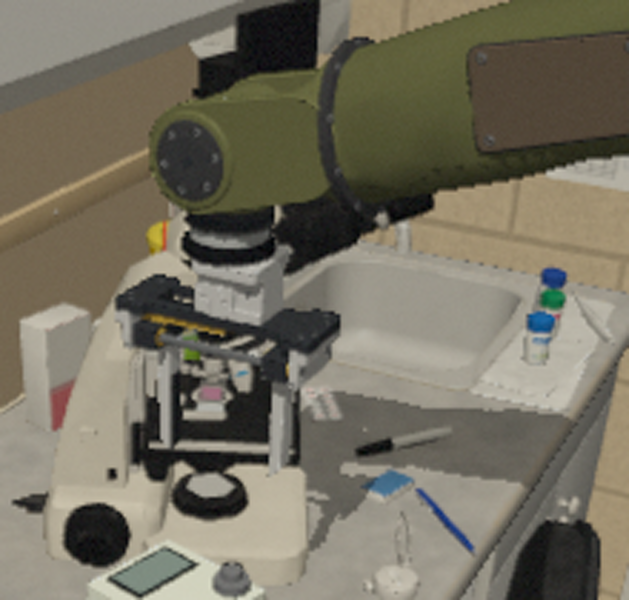

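Heading about -44° keeps the gripper body clear of the microscope stage, whose corner is near (0.543, -0.112, 0.14). I move above the button.

```bash
python3 - <<'E'
from h import *
go([.5417,-.0095,.12],-44.1); print(ctrl.get_obs()['qpos'].round(2))
E
```

```text
tcp [0.5048 0.0351 0.121 ] heading z -14.1 slide mm [  1.  -34.2  46.7] spin 30.000566518819937
[-0.    0.26  1.71  0.    1.18 -1.33]
```

```bash
python3 -m creep '{"hand":[1,1,1,1,1,1,1,1],"slide":[[0,-0.006,0.008],[0,-0.014,0.020],[0,-0.022,0.032],[0,-0.030,0.042],[0,-0.034,0.047],[0,-0.034,0.047],[0,-0.034,0.047],[0,-0.034,0.047]],"spin":[5,10,15,20,25,30,30,30]}' 20
python3 - <<'E'
from h import *
go([.5417,-.0095,.055],-44.1)
for n in ('side','scene'):
  im=ctrl.camera(n)[:,:,::-1]; cv2.imwrite('pics/h_%s.png'%n,im)
a=cv2.resize(cv2.imread('pics/h_side.png')[150:250,270:370],(400,400),interpolation=cv2.INTER_CUBIC)
b=cv2.resize(cv2.imread('pics/h_scene.png')[150:250,270:370],(400,400),interpolation=cv2.INTER_CUBIC)
cv2.imwrite('pics/h1.png',np.hstack([a,b]))
E
```

```text
time_s: 22.98
ee_pos: [0.5421, -0.0094, 0.1212]
eef_rot: [-2.378, 1.571, 3.139]
force: [-0.5, 0.1, 0.2]
grip_width: 0.0007
tcp [ 0.5421 -0.0094  0.1212] heading z -43.95 slide mm [66.2 -0.4 -0.2] spin 0.15348624152346702
```

View pics/h1.png

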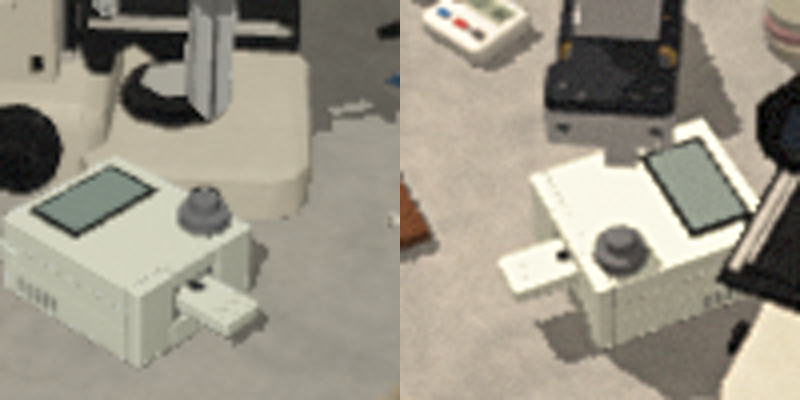

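The finger is above the button in both views (side tip (212,118) over cap (207,190) in the crop), and the cassette sits level in the slot. I go down.

```bash
python3 -m creep '{"hand":[1,1,1,1,1,1,1],"slide":[[0.010,0,0],[0.025,0,0],[0.040,0,0],[0.050,0,0],[0.056,0,0],[0.058,0,0],[0.058,0,0]],"spin":[0,0,0,0,0,0,0]}'
python3 - <<'E'
from h import *
for n in ('side','scene'):
  im=ctrl.camera(n)[:,:,::-1]; cv2.imwrite('pics/i_%s.png'%n,im)
a=cv2.resize(cv2.imread('pics/i_side.png')[170:230,290:350],(400,400),interpolation=cv2.INTER_CUBIC)
b=cv2.resize(cv2.imread('pics/i_scene.png')[170:230,290:350],(400,400),interpolation=cv2.INTER_CUBIC)
cv2.imwrite('pics/i1.png',np.hstack([a,b]))
E
```

```text
time_s: 23.67
ee_pos: [0.5421, -0.0093, 0.0631]
eef_rot: [-2.463, 1.57, 3.051]
force: [-0.3, -0.1, 1.4]
grip_width: 0.0007
```

View pics/i1.png

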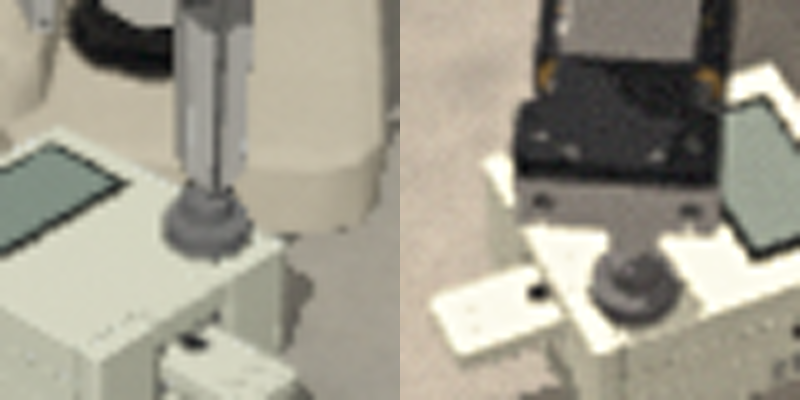

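The finger is centred just above the cap. I press in small steps.

```bash
python3 -m creep '{"hand":[1,1,1,1],"slide":[[0.002,0,0],[0.004,0,0],[0.006,0,0],[0.006,0,0]],"spin":[0,0,0,0]}'
```

```text
time_s: 24.1
ee_pos: [0.542, -0.0094, 0.057]
eef_rot: [-2.451, 1.57, 3.063]
force: [-0.7, -0.0, 1.0]
grip_width: 0.0003
```

```bash
python3 -m creep '{"hand":[1,1,1,1],"slide":[[0.001,0,0],[0.002,0,0],[0.003,0,0],[0.003,0,0]],"spin":[0,0,0,0]}'
```

```text
time_s: 24.43
ee_pos: [0.5422, -0.0094, 0.0543]
eef_rot: [0.628, 1.571, -0.142]
force: [-0.6, -0.1, 1.6]
grip_width: 0.0003
```

```bash
python3 -m creep '{"hand":[1,1,1,1],"slide":[[0.001,0,0],[0.002,0,0],[0.003,0,0],[0.003,0,0]],"spin":[0,0,0,0]}'
```

```text
time_s: 24.77
ee_pos: [0.5422, -0.0094, 0.0513]
eef_rot: [0.613, 1.571, -0.157]
force: [-1.5, -0.6, 3.6]
grip_width: 0.0002
```

```bash
python3 -m creep '{"hand":[1,1,1],"slide":[[0.001,0,0],[0.002,0,0],[0.002,0,0]],"spin":[0,0,0]}'
```

```text
time_s: 25.02
ee_pos: [0.5424, -0.0094, 0.0504]
eef_rot: [0.615, 1.57, -0.155]
force: [-7.0, 0.3, 14.1]
grip_width: 0.0005
```

The spring force rose to 3.6 N, then jumped to 14 N at the end of travel, so the button went fully down. I retract straight up.

```bash
python3 -m creep '{"hand":[1,1,1,1,1,1,1,1,1,1],"slide":[[-0.005,0,0],[-0.015,0,0],[-0.030,0,0],[-0.050,0,0],[-0.070,0,0],[-0.085,0,0],[-0.095,0,0],[-0.100,0,0],[-0.100,0,0],[-0.100,0,0]],"spin":[0,0,0,0,0,0,0,0,0,0]}'
python3 - <<'E'
from h import *
go([.5048,.0351,.155],-14.1)
E
```

```text
time_s: 25.85
ee_pos: [0.5419, -0.0094, 0.1487]
eef_rot: [-2.448, 1.57, 3.066]
force: [-0.1, 0.0, -1.1]
grip_width: 0.0004
tcp [ 0.5419 -0.0094  0.1487] heading z -44.1 slide mm [ -6.3   6.1 -57.6] spin -30.000585614262974
```

```bash
python3 -m creep '{"hand":[1,1,1,1,1,1,1,1,1],"slide":[[-0.001,0.001,-0.010],[-0.002,0.002,-0.022],[-0.004,0.004,-0.035],[-0.006,0.005,-0.048],[-0.006,0.006,-0.058],[-0.006,0.006,-0.058],[-0.006,0.006,-0.058],[-0.006,0.006,-0.058],[-0.006,0.006,-0.058]],"spin":[-5,-10,-15,-20,-25,-30,-30,-30,-30]}'
python3 look.py j wrist scene side
python3 - <<'E'
from h import *
u=np.array([.9699,-.2436])
for n in 'gj':
  c=np.load('pics/%s.npz'%n); im=cv2.imread('pics/%s_wrist.png'%n)
  col=cv2.cvtColor(im,cv2.COLOR_BGR2GRAY)[160:225,310:330].mean(1); g=np.diff(col); i=int(np.argmax(g)); y=160+i+.5
  print(n,y,'tail s',(plane(c,(320,y),.042)[:2]@u*1000).round(1))
im=cv2.imread('pics/j_wrist.png')
a=cv2.resize(im[150:280,240:400],(492,400),interpolation=cv2.INTER_CUBIC)
b=cv2.resize(cv2.imread('pics/j_side.png')[180:255,275:332],(304,400),interpolation=cv2.INTER_CUBIC)
cv2.imwrite('pics/j1.png',np.hstack([a,b]))
E
```

```text
time_s: 26.6
ee_pos: [0.5046, 0.0351, 0.1548]
eef_rot: [-2.908, 1.57, 3.126]
force: [0.1, -0.6, -0.4]
grip_width: 0.0004
tcp [0.5047 0.0351 0.1551] heading z -14.2 slide mm [ 35.1   0.4 -20.9] spin -0.10447992619447177
[0.4 0.3 0.3] 26.75
g 177.5 tail s 460.4
j 216.5 tail s 509.0
```

View pics/j1.png

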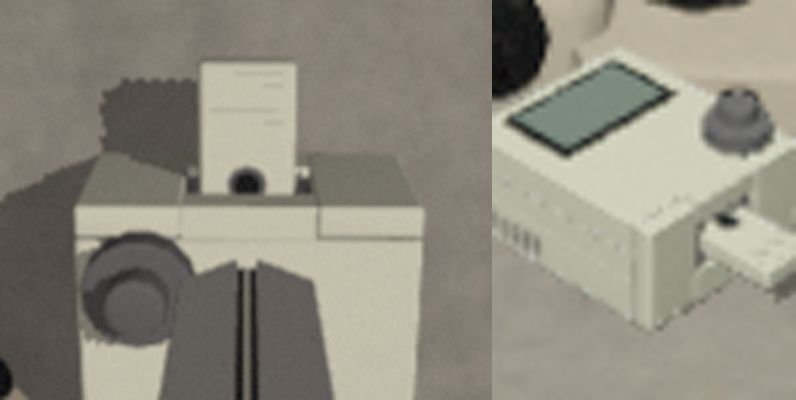

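View pics/j_scene.png

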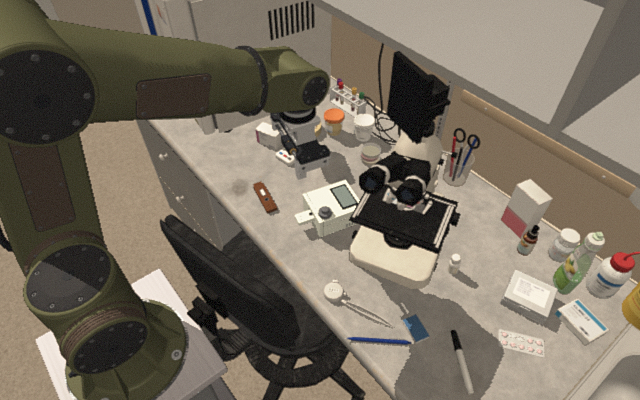

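The automatic edge pick in the last view caught the reader's front edge instead of the tail. I recheck at the tail's actual row, about 170.

```bash
python3 - <<'E'
from h import *
u=np.array([.9699,-.2436])
c=np.load('pics/j.npz'); im=cv2.imread('pics/j_wrist.png')
col=cv2.cvtColor(im,cv2.COLOR_BGR2GRAY)[160:180,310:330].mean(1); g=np.diff(col); y=160+int(np.argmax(g))+.5
print(y,'tail s',(plane(c,(320,y),.042)[:2]@u*1000).round(1))
ctrl.hand_in()
E
```

```text
169.5 tail s 460.2
the job is handed in; nothing more can be done
```

I slid the white cassette nose first and right way up into the reader until it reached the stop. I then let it go, pressed the start button and handed the job in at about 27 s. No verdict is reported.

- **Grasp:** the first try closed on air, because the real fingertips sit about 30 mm above where the description puts them relative to the TCP. Nothing was disturbed. I found the true height from the camera views and a light touch on the bench of about 11 N, and the second grasp held.
- **Insertion:** I felt nothing until about 72 mm of nose depth. The force then rose at about 3 N/mm to 9.4 N, which matches the 3 mm buffer fully taken up, so I stopped there.
- **After release:** the buffer pushed the cassette back about 3 mm to its free face. I regripped it and it met resistance at once, peaking at about 6.6 N. I then let go with under 1.5 N on it, so the nose should be resting on the stop's free face, not pressed against the solid part.
- **Start button:** I pressed until the force jumped from 3.6 N to 14 N at the end of its travel. The last pictures show it back up.
- **Last checks:** the cassette's tail measured 460.4 mm before the press and 460.2 mm after (distance along the slot axis), the same within about 0.7 mm. One automatic edge reading gave 509 mm because it caught the reader's front edge; I redid it at the tail. The bystanders seen in the last pictures look unmoved, though I did not measure each one. The gripper was touching nothing.

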